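# Share out the stacked battery packs for the next heat

### The job

Get the race pit ready for the next heat: take the stack of battery packs apart and lay the smallest in the battery bay of the transmitter, the square one in the tester's cradle, the short one in the middle of the white pad in the charging box and the long one in the car's battery tray. Each pack must end flat on the floor of its place, label up, lengthwise, between the stops where there are any. Set the packs down gently, never drop them, and leave the little white bottle standing where it is.

Things in the scene. Friction and masses are not known exactly. Their poses are not given: they have to be found in the camera images.
- pack_small_center (a point): black hard-case battery pack, 50 x 30 x 20 mm (long x wide x high), 60 g or so, plain silver label on top; the smallest, on top of the stack of four. Point: the middle of the pack, 10 mm above its underside; x along its length, y across its width, z up. The stack's packs lie lengthwise over one another, roughly centred.
- pack_square_center (a point): black hard-case battery pack, 66 x 46 x 25 mm (long x wide x high), 130 g or so, plain silver label on top; the nearly square one, second from the top. Point: the middle of the pack, 12.5 mm above its underside; x along its length, y across its width, z up. The stack's packs lie lengthwise over one another, roughly centred.
- pack_short_center (a point): black hard-case battery pack, 96 x 46 x 25 mm (long x wide x high), 200 g or so, plain silver label on top; the short one, third from the top. Point: the middle of the pack, 12.5 mm above its underside; x along its length, y across its width, z up. The stack's packs lie lengthwise over one another, roughly centred.
- pack_long_center (a point): black hard-case battery pack, 138 x 46 x 25 mm (long x wide x high), 280 g or so, plain silver label on top; the long one, at the bottom of the stack, on the table. Point: the middle of the pack, 12.5 mm above its underside; x along its length, y across its width, z up. The stack's packs lie lengthwise over one another, roughly centred.
- transmitter_bay (a point): open battery bay on the back of the fixed hand transmitter, lying face down: black, about 160 x 120 mm, rubber grips, wire handle. Point: centre of the bay's floor, 58 mm above the table. Black stops 7 mm high at both ends and round the corners (mid 44 mm of each long side open), 62 x 42 mm between them. x along the length, y across, z up; pack either way round.
- tester_cradle (a point): cradle of the fixed battery tester, a flat grey instrument 118 x 140 mm with dark screen and buttons on its -y side. Point: centre of the cradle's floor, 26 mm above the table. Black stops 8 mm high at both ends and round the corners (mid 56 mm of each long side open), 80 x 60 mm between them. x along the length, y across, z up; pack either way round.
- charging_pad (a point): white pad, 122 x 72 mm, in the middle of the fixed open dark steel charging box, 170 x 140 mm outside, walls 3 mm thick and 34 mm high. Point: the centre of the pad's upper face, 7 mm above the table; x along the length of box and pad, y across, z up; pack either way round.
- car_tray (a point): battery tray of the fixed model car, a chassis with four 58 mm wheels on a white board 320 x 180 mm; posts at its ends reach 88 mm, 95 mm from the tray's centre. Point: centre of the tray's floor, 21 mm above the table. Black stops 8 mm high at both ends and round the corners (mid 108 mm of each long side open), 152 x 60 mm between them. x along the length, y across, z up; pack either way round.
- additive_bottle: bystander: small white bottle with black cap, 40 mm across, 75 mm high, standing loose. Origin: centre of its underside; z up.
Things that resemble listed ones, but are neither listed nor needed, are in the scene too. What is shaped like the part that bears pack_long_center but green is not meant.

How it is judged:
By the outcome, as a careful person would: the job done as asked, in the order asked, and still so for the second after the job is handed in, with the robot touching nothing.
It also fails if it takes over 128 s, if anything falls off the work surface, if the arm or the gripper's body presses on something with over 40 N, if the wrist force passes 120 N, or if a joint passes its speed limit or range.

### The arm

A 6-joint arm with a two-finger parallel gripper is mounted at the origin on the work surface. World frame = base frame: x ahead of the robot, y to its left, z up, the work surface at z = 0. Lengths are in m, angles in rad, forces in N, time in s.
With the tool pointing down it reaches from about 0.3 to 0.75 m from the base axis. Payload 8.5 kg.
Tool frame: the origin (TCP) lies at the very end of the fingers, on their centre line; the grasp point (between the pads) lies behind it (bot.hold_point_z is the z of the grasp point in the tool frame, in m); z points along the fingers, x is the direction in which the jaws open and shut, and the axes are right-handed (so a half turn about z gives the same grasp; the last joint's range is limited). The gripper opens to 85 mm and grips with 20 to 120 N. Pads are 22 mm wide; open, the fingers measure 114 mm over their backs; the gripper's body (76 mm by 85 mm) begins 54 mm behind the grasp point. The pads swing forward as they close: fully open they stand 13 mm farther back than shut.
Start: joints at [-1.489, 0.381, 1.297, -0, 1.464, -0.215], TCP at [0.161, -0.526, 0.207] pointing down, gripper open.
Joint ranges: [-3.11, 3.11], [-0.89, 2.33], [0.22, 2.48], [-1.42, 4.56], [0.17, 2.85], [-2.88, 2.88]. Speed limits (rad/s): [2.39, 2.39, 3.14, 3.14, 3.14, 3.14].

### API

Orientations are given as a unit quaternion [x, y, z, w].
In Python, from bench import bot, vision gives the robot as it stands. The module is installed in compiled form; this text tells all that it offers.
- The arm moves only by the tool apply_moves, never from a script. Its argument "commands" is a list of rows, each a list of 2 entries, a list of its own where there are three numbers: the shift along the tool's x, y, z in mm, then the turn about the tool's z in rad. A call has 1 to 10 rows; each row is the pose to reach, as a shift and turn from the pose measured when the call began, along the tool's axes at that moment; what a row does not reach only later rows make up. A row lasts 1/10 s, in which the tool goes at most 50 mm and 8.59 degrees, less where a joint would pass 70% of its speed; a pose out of reach is approached as far as the arm can. A call with a gripper value outside its range is refused whole. "jaw" is the gripper's target within -1 to 1 (shut at 1, half-way at 0, fully open at -1), set as the call begins (left out, the last holds). The fingers move at their own pace and stop on an object; "force" is the grip in N (left out, the last holds). Time passes only in rows, so rows that repeat a pose let the fingers close. It gives the time, the measured TCP pose, the force and the opening at its end, in the units of the state.
- bot.state(): the state, without advancing time (a new reading comes with each control period).
- vision.snapshot(name): name is "scene" or "side" or "wrist"; returns the picture (480x640x3 uint8, red, green, blue); there is no depth.
- vision.get_calibration(name): a dict with "fx", "fy", "cx", "cy" (pixels), "origin" and "orientation" of the camera in the world; the wrist camera has in their place "mount" (4x4, takes a point from camera to tool coordinates, whose origin is the TCP and whose axes are the tool frame's). Camera axes: x right, y down, z forward; pixel columns grow to the right and rows downward; lengths in m; the calibration is good to about 2 mm. A picture is of the moment at which its call begins: read the wrist's pose just before it. get_calibration takes no time and is no camera call.
- bot.finish_job(): hands the job in, once; it reports no verdict.
The state is a dict: "clock": time; "qpos": joint angles; "joint_velocities": joint speeds; "tau": joint torques, N m; "tcp_pos": TCP position; "tcp_rot": TCP orientation; "ft_force": force on the tool from outside, world axes, zero at the start; "ft_torque": the same for the moment, N m; "opening": opening from 0.0 (shut) to 1.0 (fully open).
Only numpy, scipy, OpenCV 4.12 (cv2) and the standard library are available. Lean on these libraries where they do the work, as an engineer would, in place of code of your own. Each camera call takes 0.05 s, during which the arm holds its last target.

## Working session

There is one attempt and no reset: what is moved stays moved. The work goes in short steps, Python scripts to look and compute and a tool call to move; the robot and the scene stay as the last step left them, time stands still between calls to the robot, and variables do not carry over. Pictures are saved under pics/ and viewed, and the job is handed in when it is done.

Besides the shell and the picture viewer there is one more tool, called after "Request:" by a JSON object that holds its "api" and its "payload". apply_moves: Moves the arm, as the interface text tells. Its arguments: {"type":"object","properties":{"commands":{"type":"array"},"jaw":{"type":"number"},"force":{"type":"number"}},"required":["commands"]}

```bash
mkdir -p pics; ls
python3 - <<'E'
from bench import bot, vision
import cv2
print(bot.state()); print(bot.hold_point_z)
for n in("scene","side","wrist"):
    print(n,vision.get_calibration(n))
    cv2.imwrite(f"pics/{n}0.png",vision.snapshot(n)[:,:,::-1])
E
```

```text
pics
{'clock': 0.0, 'qpos': array([-1.48929509e+00,  3.81218264e-01,  1.29825464e+00,  1.73294718e-05,
        1.46358410e+00, -2.15292696e-01]), 'joint_velocities': array([ 2.62940424e-04, -7.55387367e-04,  2.76635625e-04,  1.48747113e-04,
        5.76361431e-04, -3.77499990e-05]), 'tau': array([ 8.28931752e-05, -4.48464847e+01, -2.31276852e+01, -2.26916304e-04,
        4.82407340e-03,  1.65122930e-05]), 'tcp_pos': array([ 0.16083055, -0.52562699,  0.20680191]), 'tcp_rot': array([ 8.03882249e-01, -5.94788024e-01, -4.75472976e-04, -5.56843514e-04]), 'ft_force': array([-0.28493302, -0.62093354, -0.53952479]), 'ft_torque': array([-0.01204118,  0.02696829,  0.03293803]), 'opening': 0.9998881998633568}
-0.0187
scene {'fx': 448.08224899838757, 'fy': 448.08224899838757, 'cx': 317.98527945333456, 'cy': 235.21599542426125, 'origin': array([1.27393077, 0.20367303, 0.67945027]), 'orientation': array([ 0.54829136,  0.70262432, -0.3605988 , -0.27507119])}
side {'fx': 605.8685703793044, 'fy': 605.8685703793044, 'cx': 317.422353309048, 'cy': 231.47419497981377, 'origin': array([-0.06592661,  0.71773542,  0.91811554]), 'orientation': array([-0.28583902,  0.87289659, -0.37723987,  0.1184807 ])}
wrist {'fx': 405.3654069633453, 'fy': 405.3654069633453, 'cx': 312.3896044679217, 'cy': 239.06512172635786, 'mount': array([[ 9.99999735e-01, -4.00497293e-04, -6.07848954e-04,
        -9.55898759e-05],
       [ 5.56420296e-04,  9.58954405e-01,  2.83559763e-01,
        -7.32007737e-02],
       [ 4.69334515e-04, -2.83560026e-01,  9.58954374e-01,
        -1.66764090e-01],
       [ 0.00000000e+00,  0.00000000e+00,  0.00000000e+00,
         1.00000000e+00]])}
```

View pics/scene0.png

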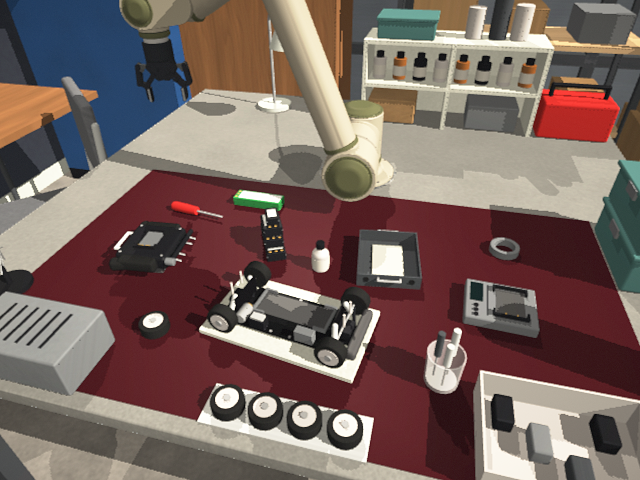

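View pics/side0.png

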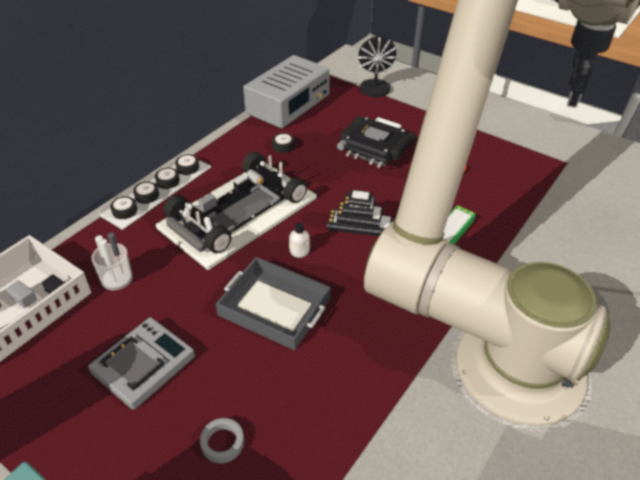

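View pics/wrist0.png

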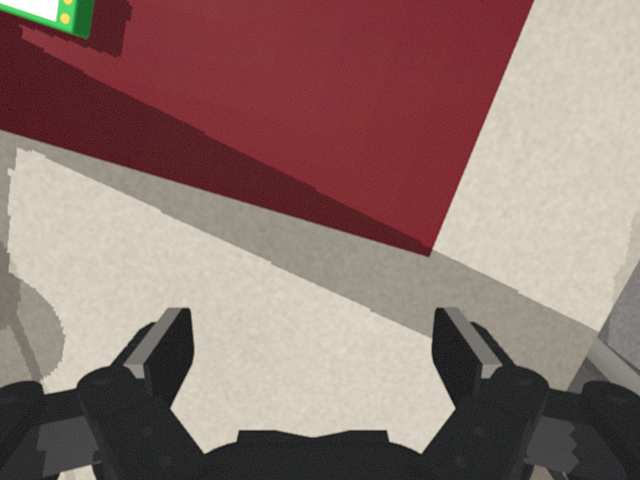

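The scene view shows the stack at about (273,238), transmitter (155,245), car tray (295,310), box pad (388,260), tester cradle (512,300) and bottle (320,257); the green decoy is at (258,200). I'll zoom in next.

```bash
cat > h.py <<'E'
import numpy as np, cv2
from scipy.spatial.transform import Rotation as R
from bench import bot, vision
def cam(n,st=None):
    c=vision.get_calibration(n)
    if n=="wrist":
        T=np.eye(4); T[:3,:3]=R.from_quat(st["tcp_rot"]).as_matrix(); T[:3,3]=st["tcp_pos"]
        M=T@c["mount"]; return c,M[:3,:3],M[:3,3]
    return c,R.from_quat(c["orientation"]).as_matrix(),np.array(c["origin"])
def ray(n,uv,st=None):
    c,Rm,o=cam(n,st); uv=np.atleast_2d(np.float64(uv))
    d=np.c_[(uv[:,0]-c["cx"])/c["fx"],(uv[:,1]-c["cy"])/c["fy"],np.ones(len(uv))]@Rm.T
    return o,d
def onz(n,uv,z,st=None):
    o,d=ray(n,uv,st); return o+d*((z-o[2])/d[:,2])[:,None]
def proj(n,P,st=None):
    c,Rm,o=cam(n,st); p=(np.atleast_2d(P)-o)@Rm
    return np.c_[c["fx"]*p[:,0]/p[:,2]+c["cx"],c["fy"]*p[:,1]/p[:,2]+c["cy"]]
def crop(img,x,y,w,h,s,fn):
    cv2.imwrite(fn,cv2.resize(img[y:y+h,x:x+w],None,fx=s,fy=s,interpolation=cv2.INTER_CUBIC))
E
python3 - <<'E'
from h import *
a=cv2.imread("pics/scene0.png"); b=cv2.imread("pics/side0.png")
crop(a,100,180,200,150,4,"pics/c1.png")
crop(a,190,180,200,150,4,"pics/c1b.png")
crop(a,340,215,200,150,4,"pics/c2.png")
crop(b,300,110,160,120,5,"pics/c3.png")
crop(b,80,250,260,160,3,"pics/c4.png")
for n in("scene","side"):
  for p in [(0.3,-.2,0),(0.5,0,0),(.5,.2,0),(.6,-.2,0)]: print(n,p,proj(n,p))
E
```

```text
scene (0.3, -0.2, 0) [[266.09575162 212.19460037]]
scene (0.5, 0, 0) [[318.0680186  268.69917887]]
scene (0.5, 0.2, 0) [[404.39070351 282.42092781]]
scene (0.6, -0.2, 0) [[221.10003233 283.01109056]]
side (0.3, -0.2, 0) [[425.12445984 236.21237832]]
side (0.5, 0, 0) [[297.13528739 249.66337157]]
side (0.5, 0.2, 0) [[234.46978813 308.36397799]]
side (0.6, -0.2, 0) [[314.71263137 184.61546282]]
```

View pics/c1.png

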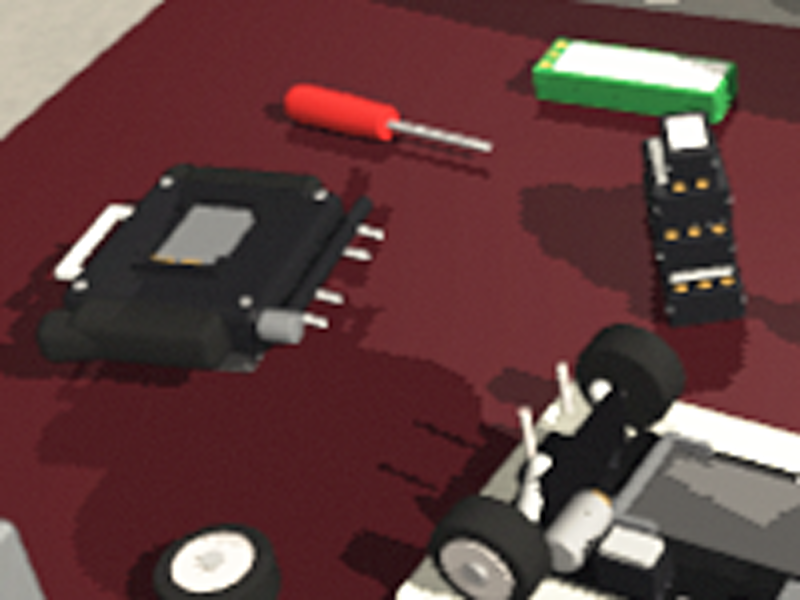

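View pics/c1b.png

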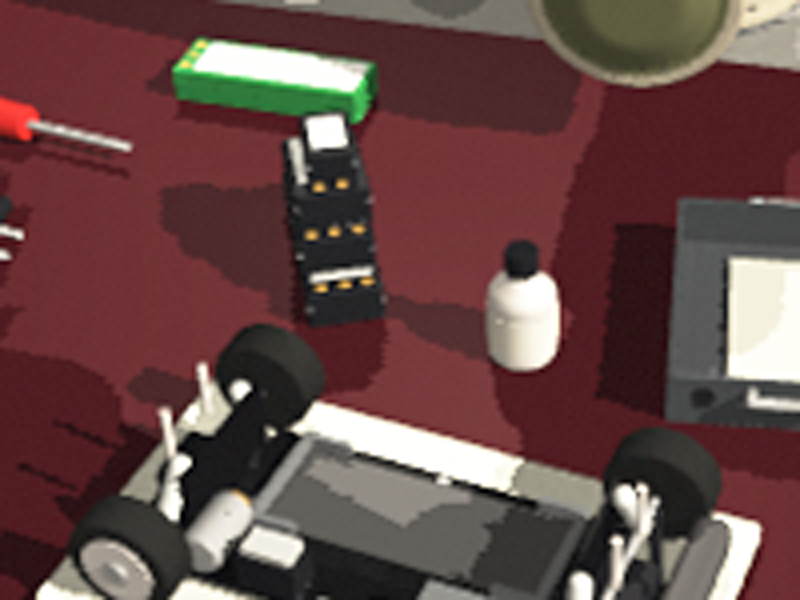

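View pics/c2.png

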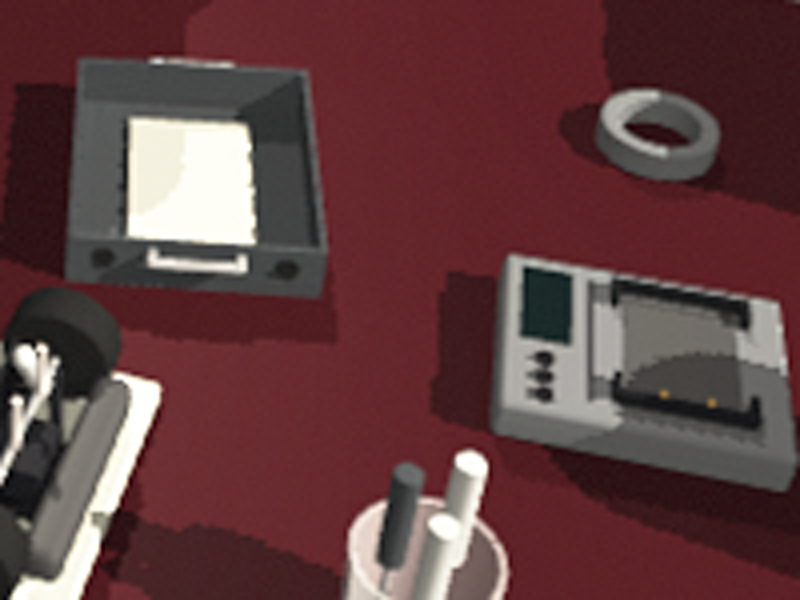

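View pics/c3.png

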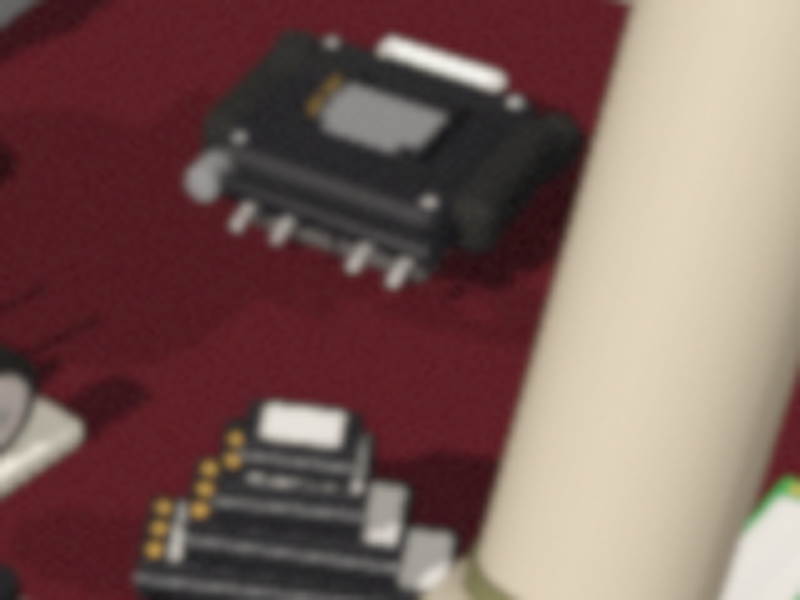

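View pics/c4.png

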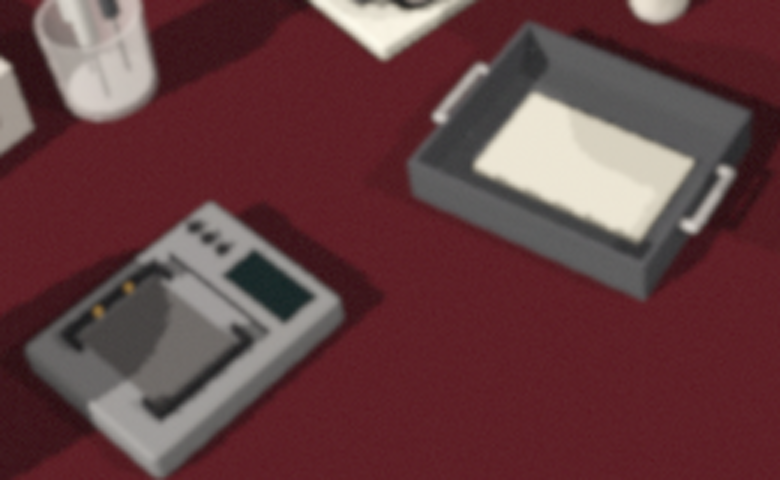

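```bash
cat >> h.py <<'E'
def go(pos,yaw=None,st=None):
    """tool-frame shift (mm) and turn; yaw = world direction of jaw axis (mod pi)"""
    st=st or bot.state(); Rm=R.from_quat(st["tcp_rot"]).as_matrix()
    d=Rm.T@(np.array(pos)-st["tcp_pos"])*1000
    cur=np.arctan2(Rm[1,0],Rm[0,0]); t=0
    if yaw is not None:
        t=(yaw-cur+np.pi/2)%np.pi-np.pi/2; t=-t
    print("shift",d.round(1),"turn",round(t,3),"cur yaw",round(cur,3),"rows",max(np.linalg.norm(d)/50,abs(t)/.15).round(1))
def blob(img,lo,hi,roi):
    x,y,w,h=roi; m=cv2.inRange(img[y:y+h,x:x+w],lo,hi)
    c=max(cv2.findContours(m,0,1)[0],key=cv2.contourArea)+[x,y]
    return c
E
python3 - <<'E'
from h import *
a=cv2.imread("pics/scene0.png"); b=cv2.imread("pics/side0.png")
c=blob(a,(150,150,150),(255,255,255),(262,206,20,14)); r=cv2.minAreaRect(c); print("scene small",r, onz("scene",cv2.boxPoints(r),.095), onz("scene",[r[0]],.095))
c=blob(b,(150,150,150),(255,255,255),(345,185,30,16)); r=cv2.minAreaRect(c); print("side small",r, onz("side",cv2.boxPoints(r),.095),onz("side",[r[0]],.095))
# stack foot near end
print(onz("scene",[(100+668/4,180+325/4),(100+745/4,180+316/4)],0))
print(onz("scene",[(100+662/4,180+295/4),(100+740/4,180+285/4)],.025))
for z,u in((.007,(387.5,260.5)),(.026,(510,303)),(.058,(151,239)),(.021,(296,309)),(0,(320,269))): print(z,onz("scene",[u],z))
E
```

```text
scene small ((271.5, 212.5), (7.0, 9.0), 90.0) [[ 0.4223134  -0.1462058   0.095     ]
 [ 0.41722056 -0.12504691  0.095     ]
 [ 0.44622467 -0.11525225  0.095     ]
 [ 0.45121055 -0.13592474  0.095     ]] [[ 0.43440907 -0.13054775  0.095     ]]
side small ((360.0, 194.5), (7.0, 16.0), 90.0) [[ 0.45470829 -0.13507101  0.095     ]
 [ 0.42735359 -0.15542817  0.095     ]
 [ 0.41492407 -0.13597316  0.095     ]
 [ 0.44192827 -0.11588716  0.095     ]] [[ 0.43468985 -0.13552495  0.095     ]]
[[ 5.02384904e-01 -1.25339543e-01  0.00000000e+00]
 [ 4.83345762e-01 -8.31801166e-02  1.11022302e-16]]
[[ 0.50532724 -0.12601814  0.025     ]
 [ 0.4853797  -0.08431115  0.025     ]]
0.007 [[0.44016893 0.15399209 0.007     ]]
0.026 [[0.54116514 0.41494147 0.026     ]]
0.058 [[ 0.55507759 -0.38929381  0.058     ]]
0.021 [[ 0.65716331 -0.00610165  0.021     ]]
0 [[0.4999781  0.00464896 0.        ]]
```

Run:
```python
from h import *
go((.45,-.15,.40),np.deg2rad(-65))
```

```text
shift [-274.9 -386.4 -192.7] turn -0.14 cur yaw -1.274 rows 10.2
```

Request:
{"api": "apply_moves", "payload": {"commands": [[[-275, -386, -193], -0.14], [[-275, -386, -193], -0.14], [[-275, -386, -193], -0.14], [[-275, -386, -193], -0.14], [[-275, -386, -193], -0.14], [[-275, -386, -193], -0.14], [[-275, -386, -193], -0.14], [[-275, -386, -193], -0.14], [[-275, -386, -193], -0.14], [[-275, -386, -193], -0.14]]}}

```text
clock: 1.15
tcp_pos: [0.4436, -0.1568, 0.3967]
tcp_rot: [0.843, -0.537, -0.0, -0.0]
ft_force: [0.1, -0.6, 0.9]
opening: 0.998
```

Run:
```python
from h import *
import pickle
st=bot.state(); im=vision.snapshot("wrist")
print(st["tcp_pos"],st["clock"],st["joint_velocities"].round(3),st["qpos"].round(2))
cv2.imwrite("pics/w1.png",im[:,:,::-1]); pickle.dump(st,open("w1.pkl","wb"))
cv2.imwrite("pics/s1.png",vision.snapshot("scene")[:,:,::-1])
```

```text
[ 0.44360197 -0.15678152  0.39668908] 1.15 [ 1.026  0.26  -0.826  0.004  0.567  1.02 ] [-0.59  0.17  1.06  0.    1.91  0.54]
```

View pics/w1.png

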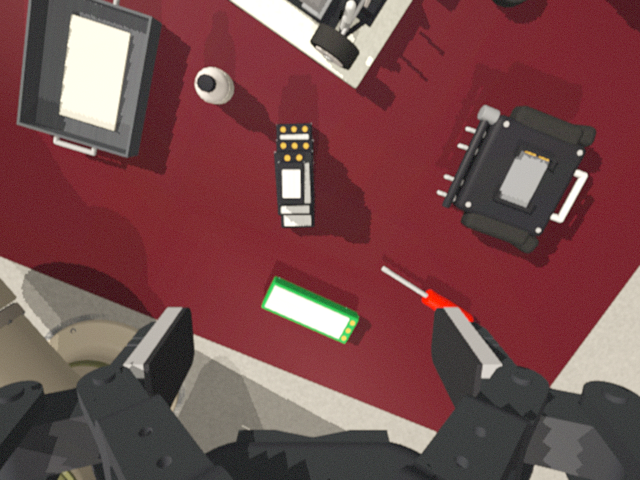

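The wrist view shows the stack at (292,180), the transmitter bay at (523,180) and the pad at (95,73). The arm was still moving, so I'll retake it at rest.

Run:
```python
from h import *
import pickle
st=bot.state(); im=vision.snapshot("wrist")
print(st["tcp_pos"],st["clock"],st["joint_velocities"].round(3))
cv2.imwrite("pics/w2.png",im[:,:,::-1]); pickle.dump(st,open("w2.pkl","wb"))
im=im[:,:,::-1].copy()
crop(im,245,110,110,130,4.5,"pics/w2a.png")
crop(im,430,90,180,170,3.5,"pics/w2b.png")
crop(im,10,0,170,170,3.5,"pics/w2c.png")
```

```text
[ 0.44528434 -0.15495804  0.39796775] 1.25 [-0.099  0.002  0.089 -0.03  -0.05  -0.087]
```

View pics/w2a.png

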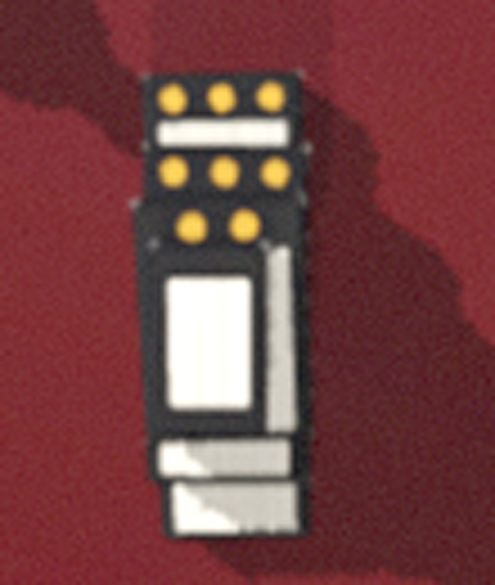

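View pics/w2b.png

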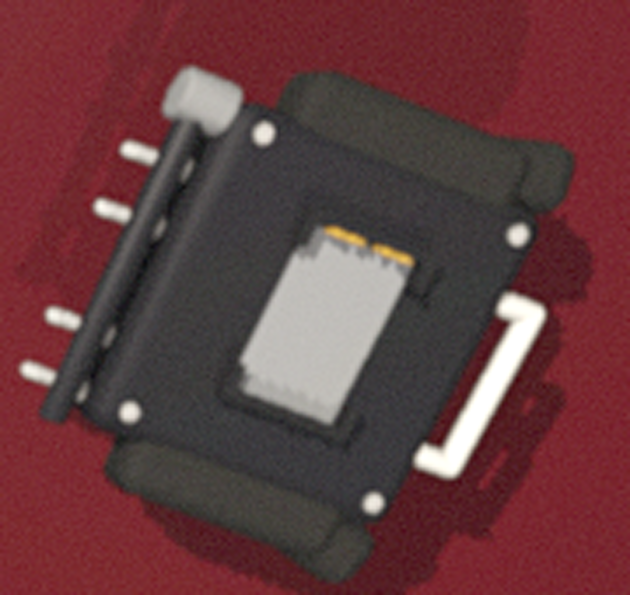

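View pics/w2c.png

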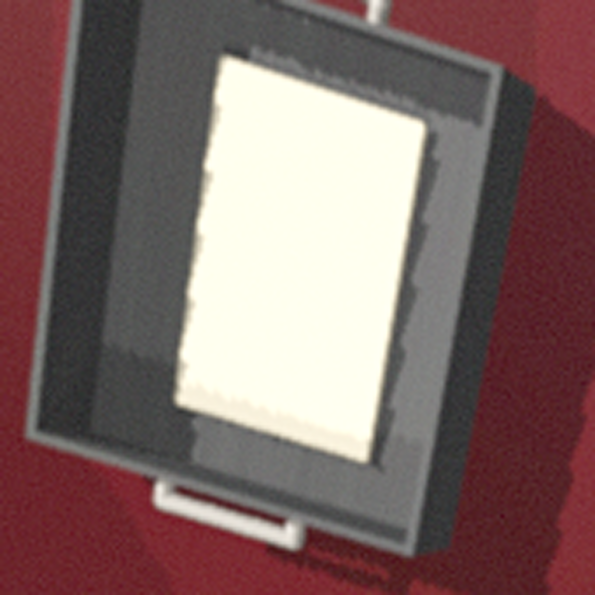

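```bash
cat >> h.py <<'E'
import pickle
def rect(im,lo,hi,roi,z,st,nm,n="wrist"):
    c=blob(im,lo,hi,roi); P=onz(n,c[:,0,:],z,st)
    r=cv2.minAreaRect((P[:,:2]*1000).astype(np.float32))
    bp=cv2.boxPoints(r); e=[bp[1]-bp[0],bp[2]-bp[1]]; e=max(e,key=np.linalg.norm)
    a=np.degrees(np.arctan2(e[1],e[0])); a=(a+90)%180-90
    print(nm,"centre",np.round(r[0],1),"size",np.round(sorted(r[1]),1),"len dir deg",round(a,1),"px",c[:,0].mean(0).round(0))
    return np.array(r[0])/1000,a
E
python3 - <<'E'
from h import *
im=cv2.imread("pics/w2.png"); st=pickle.load(open("w2.pkl","rb"))
W=(150,150,150),(255,255,255)
rect(im,*W,(280,168,22,35),.095,st,"small label")
rect(im,*W,(279,135,34,9),.025,st,"long label hi end")
rect(im,*W,(280,216,32,14),.025,st,"long label low end")
rect(im,*W,(280,206,32,9),.05,st,"short label low end")
rect(im,*W,(303,162,10,46),.075,st,"square label side")
rect(im,*W,(50,5,90,130),.007,st,"pad")
rect(im,(110,110,110),(255,255,255),(495,150,60,65),.058,st,"bay grey")
# hand corners
f=lambda L,x,y,s:[(x+a/s,y+b/s) for a,b in L]
def pr(nm,L,z): 
    P=onz("wrist",L,z,st)*1000; print(nm,P[:,:2].round(1).tolist(),"mean",P[:,:2].mean(0).round(1))
pr("small top",f([(152,242),(268,242),(262,436),(150,432)],245,110,4.5),.095)
pr("square far",f([(135,205),(302,198)],245,110,4.5),.075)
pr("short far/near",f([(145,148),(308,148),(155,480),(296,478)],245,110,4.5),.05)
pr("long",f([(143,75),(301,73),(305,535),(168,535)],245,110,4.5),.025)
pr("bay",f([(312,195),(440,262),(345,440),(225,395)],430,90,3.5),.065)
pr("tx screws",f([(263,133),(517,235),(373,503),(129,412)],430,90,3.5),.058)
E
```

```text
small label centre [ 434.3 -132.9] size [21.1 32.8] len dir deg 24.9 px [291. 186.]
long label hi end centre [ 480.3 -112.5] size [ 5.  36.3] len dir deg -64.6 px [294. 139.]
long label low end centre [ 381.3 -161.7] size [14.1 37.1] len dir deg -64.6 px [296. 222.]
short label low end centre [ 399.3 -150.8] size [ 7.9 36.4] len dir deg -64.6 px [295. 211.]
square label side centre [ 440.4 -150.5] size [ 4.9 48.6] len dir deg 25.1 px [307. 185.]
pad centre [441.4 152.1] size [ 73.9 123.6] len dir deg 7.9 px [94. 73.]
bay grey centre [ 555.5 -392.5] size [42.4 61. ] len dir deg 5.2 px [522. 182.]
small top [[451.8, -109.7], [464.4, -136.3], [418.2, -156.2], [406.6, -129.3]] mean [ 435.2 -132.9]
square far [[456.1, -101.1], [476.7, -140.1]] mean [ 466.4 -120.6]
short far/near [[468.6, -96.2], [487.8, -136.7], [384.3, -136.9], [402.3, -173.5]] mean [ 435.8 -135.8]
long [[484.9, -86.1], [504.7, -126.6], [382.1, -186.0], [364.1, -148.1]] mean [ 433.9 -136.7]
bay [[591.7, -361.6], [591.6, -414.7], [524.0, -420.6], [519.5, -372.5]] mean [ 556.7 -392.4]
tx screws [[603.1, -338.1], [612.2, -437.9], [508.5, -447.7], [499.3, -347.8]] mean [ 555.8 -392.8]
```

Run:
```python
from h import *
st=bot.state(); print(st["tcp_pos"],st["clock"])
y=np.deg2rad(-65.1)
go((.4345,-.133,.14),y); go((.4345,-.133,.080),y)
```

```text
[ 0.44404978 -0.15680462  0.39653834] 1.3
shift [-25.7  -1.2 256.5] turn 0.007 cur yaw -1.129 rows 5.2
shift [-25.7  -1.2 316.5] turn 0.007 cur yaw -1.129 rows 6.4
```

Request:
{"api": "apply_moves", "payload": {"commands": [[[-25.5, -1.2, 50], 0.007], [[-25.5, -1.2, 100], 0.007], [[-25.5, -1.2, 150], 0.007], [[-25.5, -1.2, 200], 0.007], [[-25.5, -1.2, 236], 0.007], [[-25.5, -1.2, 236], 0.007], [[-25.5, -1.2, 236], 0.007]], "jaw": -0.3, "force": 40}}

```text
clock: 2.0
tcp_pos: [0.4345, -0.134, 0.1614]
tcp_rot: [0.843, -0.539, 0.0, -0.0]
ft_force: [0.8, -0.2, 1.2]
opening: 0.647
```

Run:
```python
from h import *
st=bot.state(); im=vision.snapshot("wrist")[:,:,::-1].copy()
print(st["tcp_pos"],st["clock"],st["joint_velocities"].round(3),st["opening"])
cv2.imwrite("pics/w3.png",im)
W=(150,150,150),(255,255,255)
m=cv2.inRange(im,*W); 
rect(im,*W,(230,180,170,170),.095,st,"small label")
go((.4345,-.133,.080),np.deg2rad(-65.1))
```

```text
[ 0.43446014 -0.13403309  0.1613524 ] 2.0 [ 0.006 -0.03  -0.048 -0.     0.002  0.002] 0.6467493872034868
small label centre [ 434.4 -133.1] size [20.8 32.8] len dir deg 24.8 px [311. 245.]
shift [-1.6  0.3 82.3] turn -0.001 cur yaw -1.137 rows 1.6
```

View pics/w3.png

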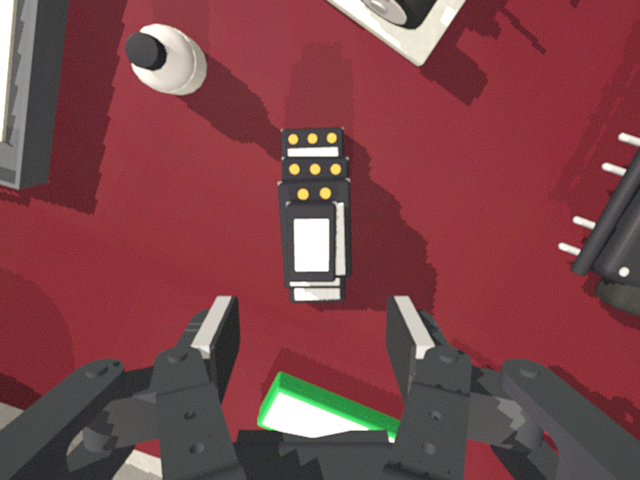

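The label is confirmed at (311,245), i.e. world (434.4,-133.1) mm, with the jaws lined up across it. Descending.

Request:
{"api": "apply_moves", "payload": {"commands": [[[-1.3, 0.3, 30], 0], [[-1.3, 0.3, 55], 0], [[-1.3, 0.3, 72], 0], [[-1.3, 0.3, 81], 0], [[-1.3, 0.3, 81], 0], [[-1.3, 0.3, 81], 0]]}}

```text
clock: 2.65
tcp_pos: [0.4354, -0.1338, 0.0826]
tcp_rot: [0.843, -0.538, 0.003, -0.0]
ft_force: [-0.4, 1.2, 0.5]
opening: 0.652
```

Request:
{"api": "apply_moves", "payload": {"commands": [[[0, 0, 0], 0], [[0, 0, 0], 0], [[0, 0, 0], 0], [[0, 0, 0], 0], [[0, 0, 0], 0], [[0, 0, 0], 0], [[0, 0, 0], 0]], "jaw": 1}}

```text
clock: 3.35
tcp_pos: [0.4354, -0.1339, 0.0826]
tcp_rot: [0.843, -0.539, 0.003, -0.0]
ft_force: [0.4, 0.1, -0.3]
opening: 0.002
```

Run:
```python
from h import *
st=bot.state(); im=vision.snapshot("wrist")[:,:,::-1].copy()
print(st["tcp_pos"],st["clock"],st["ft_force"].round(2),st["opening"])
cv2.imwrite("pics/w4.png",im)
```

```text
[ 0.43539998 -0.13385615  0.08262185] 3.35 [ 0.43  0.07 -0.3 ] 0.002205835065478443
```

View pics/w4.png

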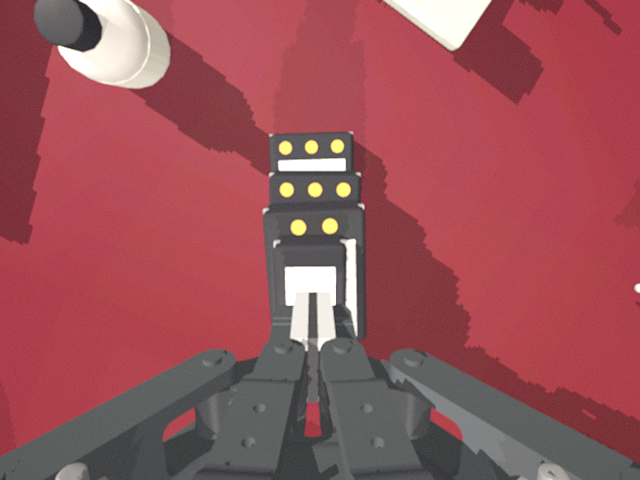

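The jaws shut to 0.002 and the pack was not held. I'll look closer before the next move.

Run:
```python
from h import *
im=cv2.imread("pics/w4.png"); st=bot.state()
crop(im,230,190,170,150,4.5,"pics/w4a.png")
u=np.array([np.cos(np.deg2rad(24.8)),np.sin(np.deg2rad(24.8)),0]);v=np.array([-u[1],u[0],0])
for z in (.095,.075): print(z,proj("wrist",[np.array([.4344,-.1331,z])+a*u*.025+b*v*.015 for a,b in((1,1),(1,-1),(-1,-1),(-1,1))],st).round(0).tolist())
print(proj("wrist",st["tcp_pos"],st))
s=vision.snapshot("side")[:,:,::-1].copy();crop(s,310,150,130,100,6,"pics/s4.png")
s=vision.snapshot("scene")[:,:,::-1].copy();crop(s,220,160,130,110,6,"pics/s5.png")
```

```text
0.095 [[272.0, 247.0], [347.0, 246.0], [345.0, 356.0], [276.0, 357.0]]
0.075 [[276.0, 233.0], [344.0, 233.0], [341.0, 333.0], [279.0, 333.0]]
[[312.53549086 290.49961006]]
```

View pics/w4a.png

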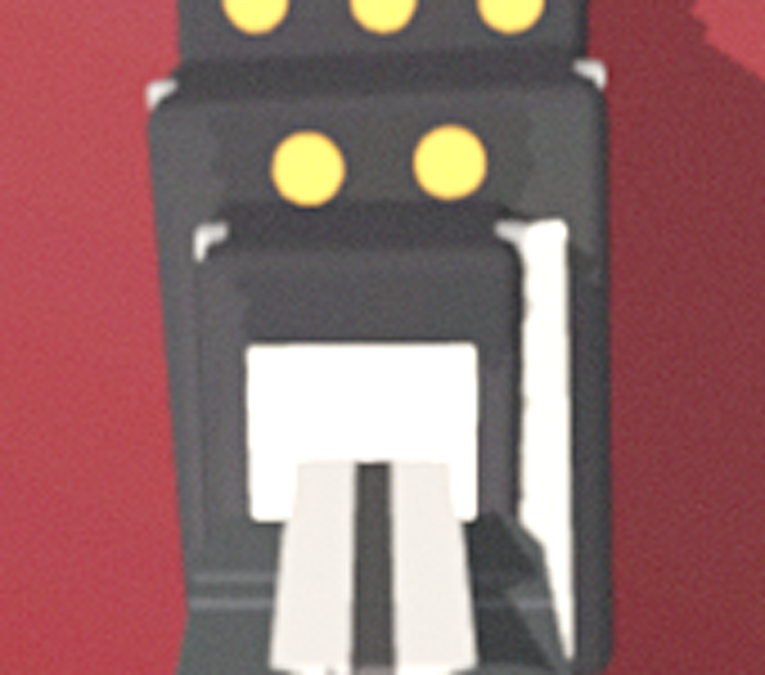

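View pics/s4.png

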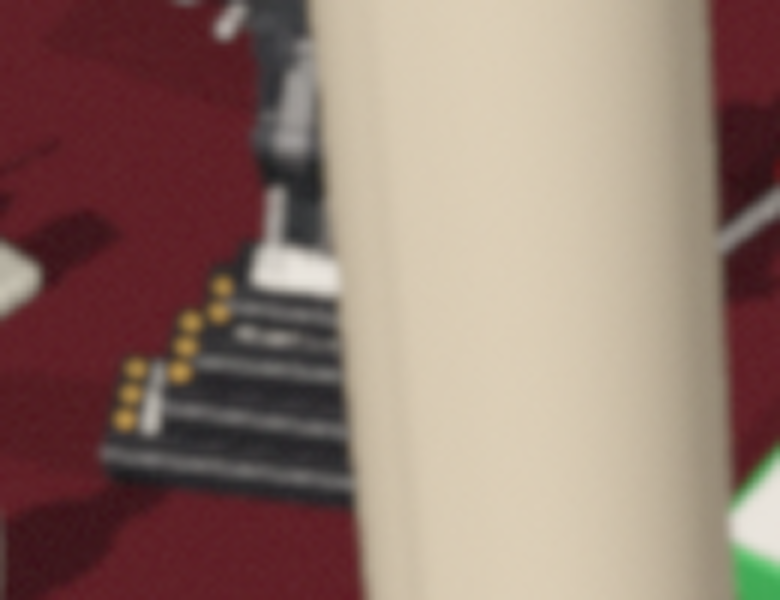

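View pics/s5.png

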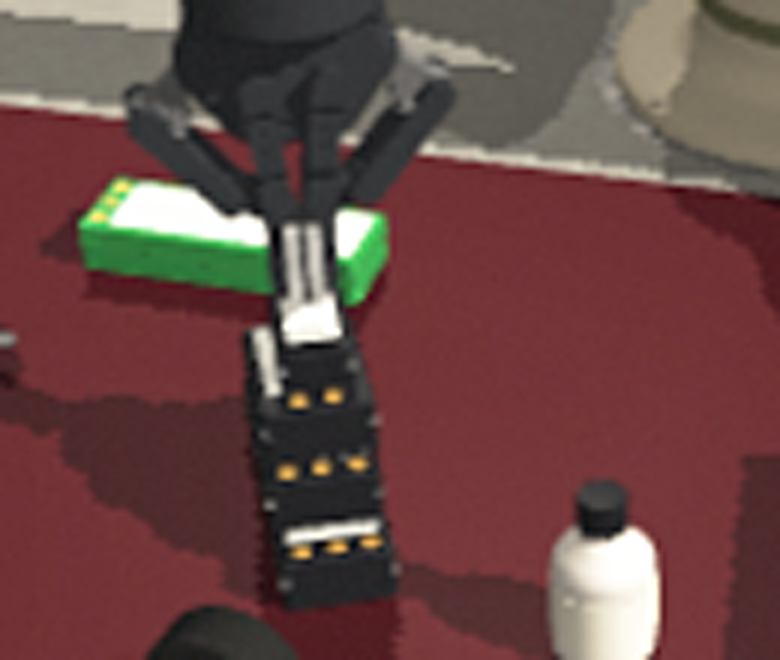

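Run:
```python
from h import *
st=bot.state(); p=st["tcp_pos"]; Rm=R.from_quat(st["tcp_rot"]).as_matrix()
for dz in (0,.01,.02,.03):
  for y in(-.011,0):
    q=p+Rm@np.array([0,y,-dz]); a=proj("scene",q)[0]; b=proj("side",q)[0]
    print(dz,y,q.round(4),"scene crop",((a-[220,160])*6).round(0),"side crop",((b-[310,150])*6).round(0),"wrist",proj("wrist",q,st)[0].round(0))
print(Rm.round(3))
```

```text
0 -0.011 [ 0.4454 -0.1292  0.0827] scene crop [305. 356.] side crop [263. 291.] wrist [313. 267.]
0 0 [ 0.4354 -0.1338  0.0826] scene crop [303. 341.] side crop [294. 296.] wrist [313. 290.]
0.01 -0.011 [ 0.4453 -0.1292  0.0927] scene crop [304. 335.] side crop [265. 270.] wrist [313. 276.]
0.01 0 [ 0.4353 -0.1338  0.0926] scene crop [301. 320.] side crop [295. 274.] wrist [313. 300.]
0.02 -0.011 [ 0.4453 -0.1292  0.1027] scene crop [302. 314.] side crop [266. 248.] wrist [313. 285.]
0.02 0 [ 0.4353 -0.1338  0.1026] scene crop [299. 299.] side crop [297. 252.] wrist [313. 311.]
0.03 -0.011 [ 0.4452 -0.1291  0.1127] scene crop [300. 292.] side crop [268. 226.] wrist [313. 296.]
0.03 0 [ 0.4352 -0.1338  0.1126] scene crop [297. 278.] side crop [299. 230.] wrist [313. 323.]
[[ 0.42  -0.907  0.005]
 [-0.907 -0.42  -0.002]
 [ 0.005 -0.004 -1.   ]]
```

All three views agree that the finger ends are about 24 mm behind the reported TCP: scene crop (308,300), side crop (270,245), wrist v=293. So the jaws closed just above the pack and the stack is undisturbed. I'll reopen and descend about 27 mm further.

Request:
{"api": "apply_moves", "payload": {"commands": [[[0.5, 0, 0], 0], [[0.5, 0, 0], 0], [[0.5, 0, 0], 0], [[0.5, 0, 0], 0], [[0.5, 0, 0], 0]], "jaw": -0.3}}

```text
clock: 4.0
tcp_pos: [0.4356, -0.1343, 0.0826]
tcp_rot: [0.843, -0.538, 0.003, -0.0]
ft_force: [-1.6, -0.4, -0.2]
opening: 0.651
```

Run:
```python
from h import *
st=bot.state(); print(st["opening"],st["clock"]);go((.4344,-.1331,.056),np.deg2rad(-65.2))
```

```text
0.6505446942256251 4.0
shift [-1.7  0.7 26.6] turn 0.001 cur yaw -1.137 rows 0.5
```

Request:
{"api": "apply_moves", "payload": {"commands": [[[-1.7, 0.7, 9], 0], [[-1.7, 0.7, 18], 0], [[-1.7, 0.7, 26], 0], [[-1.7, 0.7, 26], 0], [[-1.7, 0.7, 26], 0]]}}

```text
clock: 4.5
tcp_pos: [0.4344, -0.1331, 0.0564]
tcp_rot: [0.843, -0.539, 0.003, -0.0]
ft_force: [0.9, -1.1, 0.1]
opening: 0.648
```

Request:
{"api": "apply_moves", "payload": {"commands": [[[0, 0, 0], 0], [[0, 0, 0], 0], [[0, 0, 0], 0], [[0, 0, 0], 0], [[0, 0, 0], 0]], "jaw": 1}}

```text
clock: 5.0
tcp_pos: [0.4346, -0.1333, 0.0568]
tcp_rot: [0.843, -0.539, 0.003, -0.0]
ft_force: [-0.4, 0.0, 5.6]
opening: 0.342
```

Run:
```python
from h import *
st=bot.state(); im=vision.snapshot("wrist")[:,:,::-1].copy()
print(st["tcp_pos"],st["clock"],st["ft_force"].round(2),st["opening"])
crop(im,200,150,240,180,3.3,"pics/w5.png")
s=vision.snapshot("scene")[:,:,::-1].copy();crop(s,220,160,130,110,6,"pics/s6.png")
```

```text
[ 0.43464648 -0.13328588  0.05675025] 5.0 [-0.36  0.05  5.6 ] 0.3416778760236359
```

View pics/w5.png

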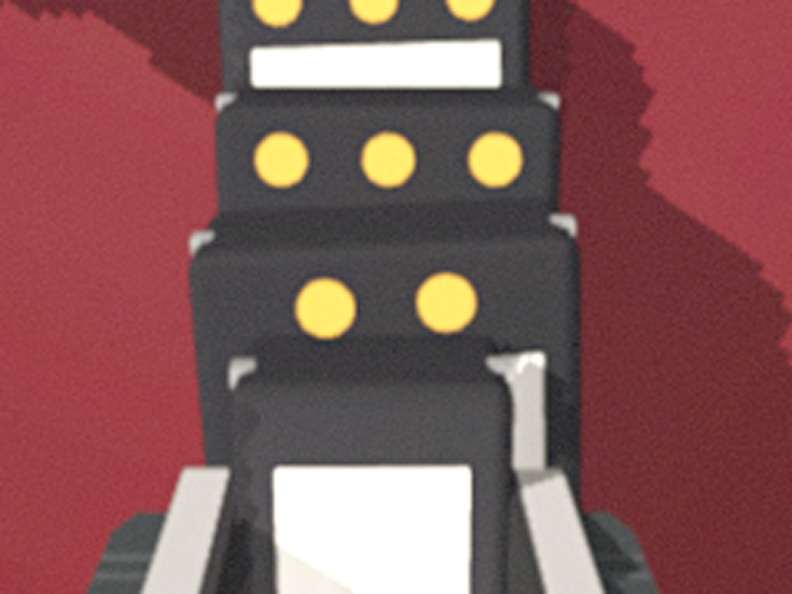

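View pics/s6.png

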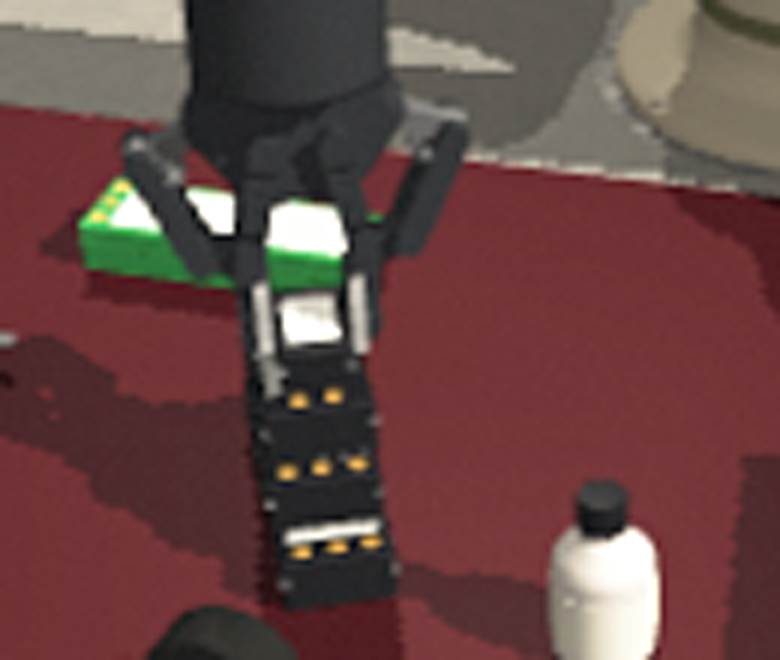

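Small pack gripped at opening 0.342 (about 29 mm); its underside is 18 mm above the reported TCP. Lifting straight up.

Request:
{"api": "apply_moves", "payload": {"commands": [[[0, 0, -10], 0], [[0, 0, -30], 0], [[0, 0, -60], 0], [[0, 0, -80], 0], [[0, 0, -80], 0]]}}

```text
clock: 5.6
tcp_pos: [0.4351, -0.1336, 0.1393]
tcp_rot: [0.843, -0.538, 0.006, -0.0]
ft_force: [0.8, 1.7, -0.8]
opening: 0.342
```

Run:
```python
from h import *
st=bot.state(); print(st["opening"],st["clock"],st["tcp_pos"]);go((.5556,-.3926,.12),np.deg2rad(-84.7))
```

```text
0.342181664694555 5.6 [ 0.43514591 -0.13357018  0.13930476]
shift [285.5  -0.3  21.9] turn 0.341 cur yaw -1.137 rows 5.7
```

Request:
{"api": "apply_moves", "payload": {"commands": [[[45, 0, 2], 0.06], [[95, 0, 6], 0.12], [[145, 0, 10], 0.18], [[195, 0, 14], 0.24], [[240, 0, 18], 0.3], [[270, 0, 20], 0.341], [[285, 0, 21], 0.341], [[285, 0, 21], 0.341], [[285, 0, 21], 0.341]]}}

```text
clock: 6.5
tcp_pos: [0.5546, -0.3916, 0.1198]
tcp_rot: [0.739, -0.674, 0.004, -0.002]
ft_force: [-0.0, -0.4, -0.8]
opening: 0.337
```

Run:
```python
from h import *
st=bot.state(); im=vision.snapshot("wrist")[:,:,::-1].copy()
print(st["opening"],st["clock"],st["tcp_pos"],st["tcp_rot"]);go((.5556,-.3926,.043),np.deg2rad(-84.7))
cv2.imwrite("pics/w6.png",im)
```

```text
0.3366184825997323 6.5 [ 0.55459735 -0.39158934  0.1198273 ] [ 0.73909967 -0.67357973  0.00443889 -0.00152636]
shift [ 1.  -0.1 77.4] turn 0.001 cur yaw -1.478 rows 1.5
```

View pics/w6.png

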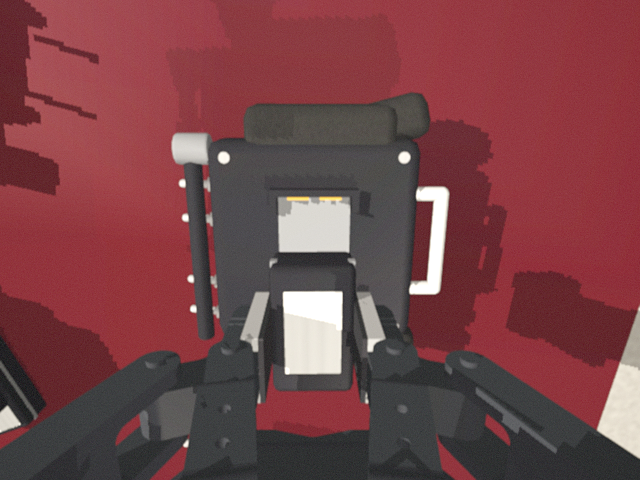

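Run:
```python
from h import *
st=bot.state(); im=cv2.imread("pics/w6.png")
rect(im,(150,150,150),(255,255,255),(270,286,85,95),st["tcp_pos"][2]+.038,st,"label")
print(onz("wrist",[(276,196),(350,196),(404,158),(223,158)],.058,st).round(4))
e=np.array([.5556,-.3926,.058]);u=np.array([np.cos(np.deg2rad(5.3)),np.sin(np.deg2rad(5.3)),0]);print(e+.031*u)
```

```text
label centre [ 554.3 -390.8] size [20.6 32.9] len dir deg 5.5 px [312. 332.]
[[ 0.5842 -0.3675  0.058 ]
 [ 0.5881 -0.4097  0.058 ]
 [ 0.6121 -0.4372  0.058 ]
 [ 0.6028 -0.3367  0.058 ]]
[ 0.58646747 -0.38973651  0.058     ]
```

Pack and bay line up: the label is at (554.3,-390.8), the bay at about (555.4,-392), and both are at 5.4°. Lowering.

Request:
{"api": "apply_moves", "payload": {"commands": [[[1, -0.5, 25], 0], [[1, -0.5, 45], 0], [[1, -0.5, 60], 0], [[1, -0.5, 70], 0], [[1, -0.5, 74], 0], [[1, -0.5, 76], 0], [[1, -0.5, 76], 0]]}}

```text
clock: 7.25
tcp_pos: [0.5561, -0.3925, 0.045]
tcp_rot: [0.739, -0.673, 0.005, -0.001]
ft_force: [1.0, -0.2, -0.6]
opening: 0.34
```

Run:
```python
from h import *
st=bot.state(); im=vision.snapshot("wrist")[:,:,::-1].copy()
print(st["opening"],st["clock"],st["tcp_pos"],st["ft_force"])
cv2.imwrite("pics/w7.png",im)
s=vision.snapshot("side")[:,:,::-1].copy();crop(s,310,90,130,100,6,"pics/s7.png")
```

```text
0.33980825842400647 7.25 [ 0.55614172 -0.39254367  0.04496391] [ 0.99600783 -0.17156159 -0.609701  ]
```

View pics/w7.png

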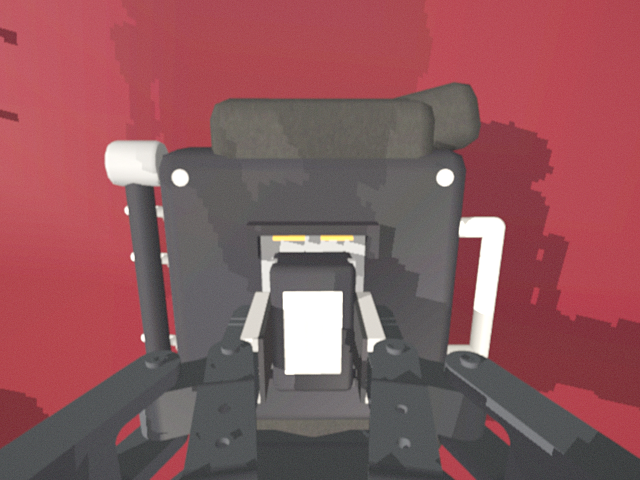

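View pics/s7.png

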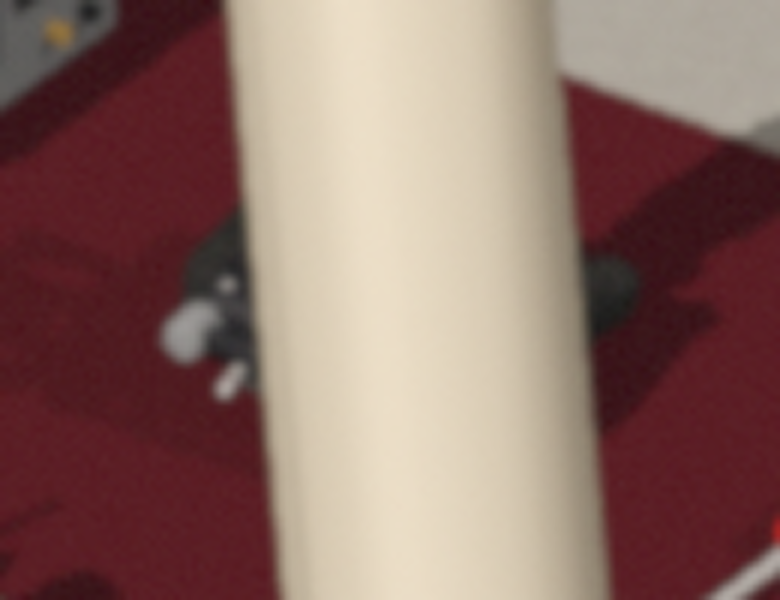

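The pack sits centred between the stops in the wrist view, about 5 mm up. I'll lower slowly and watch the force.

Request:
{"api": "apply_moves", "payload": {"commands": [[[0, 0, 2], 0], [[0, 0, 4], 0], [[0, 0, 5], 0], [[0, 0, 5], 0]]}}

```text
clock: 7.75
tcp_pos: [0.5562, -0.3928, 0.0401]
tcp_rot: [0.739, -0.673, 0.005, -0.001]
ft_force: [-0.4, 0.8, 0.4]
opening: 0.34
```

Request:
{"api": "apply_moves", "payload": {"commands": [[[0, 0, 1], 0], [[0, 0, 2], 0], [[0, 0, 2], 0]]}}

```text
clock: 8.05
tcp_pos: [0.5564, -0.3928, 0.0398]
tcp_rot: [0.739, -0.673, 0.006, -0.001]
ft_force: [-3.5, 2.4, 10.7]
opening: 0.341
```

Request:
{"api": "apply_moves", "payload": {"commands": [[[0, 0, 0], 0], [[0, 0, 0], 0], [[0, 0, 0], 0], [[0, 0, 0], 0]], "jaw": -0.1}}

```text
clock: 8.45
tcp_pos: [0.5563, -0.3928, 0.0395]
tcp_rot: [0.739, -0.673, 0.006, -0.001]
ft_force: [0.7, -0.0, 0.5]
opening: 0.55
```

Request:
{"api": "apply_moves", "payload": {"commands": [[[0, 0, -20], 0], [[0, 0, -50], 0], [[0, 0, -90], 0], [[0, 0, -110], 0], [[0, 0, -110], 0], [[0, 0, -110], 0]]}}

```text
clock: 9.05
tcp_pos: [0.5549, -0.392, 0.1486]
tcp_rot: [0.739, -0.673, 0.005, -0.001]
ft_force: [-0.6, 0.4, -0.9]
opening: 0.548
```

Run:
```python
from h import *
st=bot.state(); im=vision.snapshot("wrist")[:,:,::-1].copy()
print(st["opening"],st["clock"],st["tcp_pos"],st["tcp_rot"].round(3))
cv2.imwrite("pics/w8.png",im)
rect(im,(150,150,150),(255,255,255),(275,190,80,130),.078,st,"label")
go((.4345,-.133,.16),np.deg2rad(-65.2))
```

```text
0.5475465510648428 9.05 [ 0.55494933 -0.39195318  0.14864421] [ 0.739 -0.673  0.005 -0.001]
label centre [ 556.4 -392.2] size [21.2 33.2] len dir deg 5.2 px [313. 242.]
shift [-268.7   95.5  -14.2] turn -0.34 cur yaw -1.478 rows 5.7
```

View pics/w8.png

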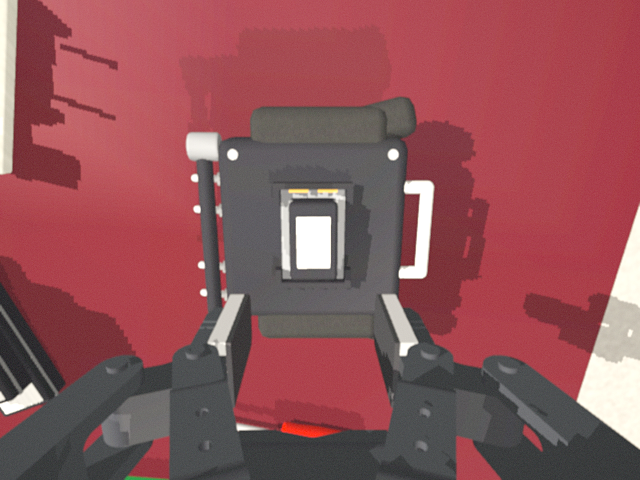

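The small pack lies in the bay at (556.4,-392.2), 5.2°, with floor visible all round. Going back to the stack.

Request:
{"api": "apply_moves", "payload": {"commands": [[[-45, 16, -12], -0.06], [[-92, 32, -14], -0.12], [[-140, 49, -14], -0.18], [[-187, 66, -14], -0.24], [[-232, 82, -14], -0.3], [[-260, 92, -14], -0.34], [[-268, 95, -14], -0.34], [[-268, 95, -14], -0.34], [[-268, 95, -14], -0.34]], "jaw": -0.5}}

```text
clock: 10.0
tcp_pos: [0.4357, -0.1347, 0.1594]
tcp_rot: [0.842, -0.539, 0.005, -0.001]
ft_force: [-0.1, 0.1, 0.1]
opening: 0.751
```

Run:
```python
from h import *
st=bot.state(); im=vision.snapshot("wrist")[:,:,::-1].copy()
print(st["opening"],st["clock"],st["tcp_pos"],st["tcp_rot"].round(3))
cv2.imwrite("pics/w9.png",im)
rect(im,(150,150,150),(255,255,255),(240,180,150,140),.075,st,"label")
```

```text
0.750763711109557 10.0 [ 0.43567951 -0.13473413  0.15942393] [ 0.842 -0.539  0.005 -0.001]
label centre [ 433.1 -137.1] size [37.1 49.5] len dir deg 27.3 px [313. 242.]
```

View pics/w9.png

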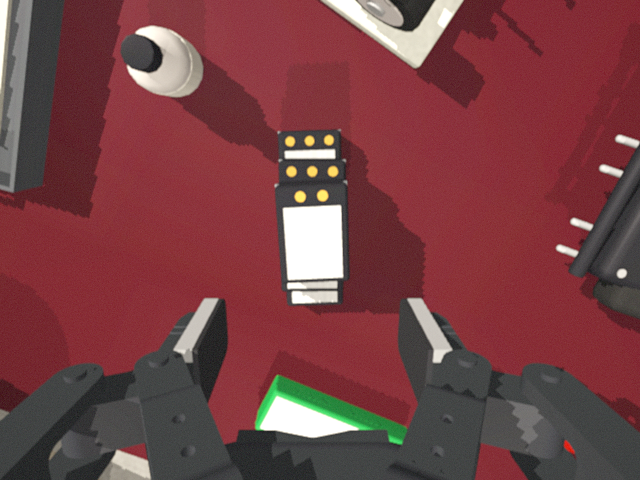

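Run:
```python
from h import *
im=cv2.imread("pics/w9.png")
crop(im,260,115,110,200,3,"pics/w9a.png")
im=cv2.imread("pics/w8.png")
crop(im,250,160,130,140,4,"pics/w8a.png")
```

```text
(no output)
```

View pics/w9a.png

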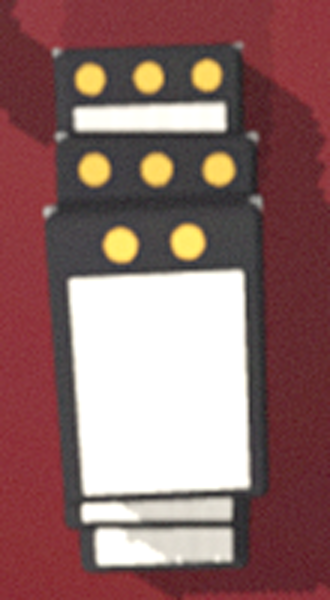

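View pics/w8a.png

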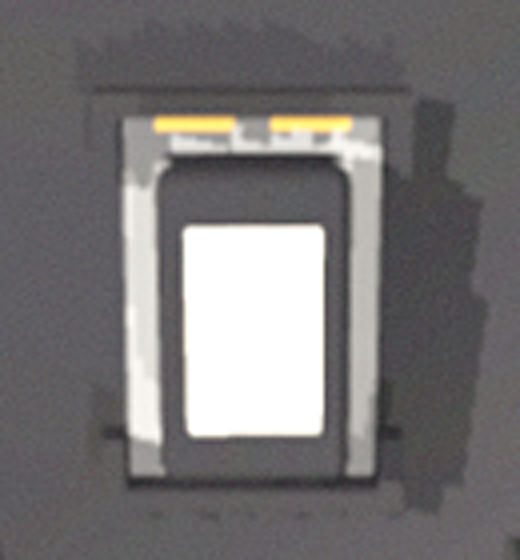

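The square pack's label is centred at (433.1,-137.1), 27.3°. The label sits off-centre on the pack, and the corners put the pack centre at about (437.6,-135.1).

Run:
```python
from h import *
print(onz("wrist",[(260+a/3,115+b/3) for a,b in ((45,212),(262,203),(267,492),(66,500))],.075,pickle.loads(pickle.dumps(bot.state()))).round(4))
go((.4376,-.1351,.036),np.deg2rad(-62.7))
```

```text
[[ 0.4571 -0.1     0.075 ]
 [ 0.4776 -0.1401  0.075 ]
 [ 0.4204 -0.1693  0.075 ]
 [ 0.4002 -0.1295  0.075 ]]
shift [ 1.000e-01 -9.000e-01  1.234e+02] turn -0.045 cur yaw -1.139 rows 2.5
```

Request:
{"api": "apply_moves", "payload": {"commands": [[[0.4, -2, 40], -0.045], [[0.4, -2, 75], -0.045], [[0.4, -2, 100], -0.045], [[0.4, -2, 115], -0.045], [[0.4, -2, 122], -0.045], [[0.4, -2, 122], -0.045]]}}

```text
clock: 10.65
tcp_pos: [0.4388, -0.1355, 0.0367]
tcp_rot: [0.854, -0.521, 0.004, -0.001]
ft_force: [-0.0, 0.2, -0.2]
opening: 0.752
```

Request:
{"api": "apply_moves", "payload": {"commands": [[[0, 0, 0], 0], [[0, 0, 0], 0], [[0, 0, 0], 0], [[0, 0, 0], 0], [[0, 0, 0], 0]], "jaw": 1}}

```text
clock: 11.15
tcp_pos: [0.4393, -0.136, 0.0374]
tcp_rot: [0.854, -0.521, 0.005, -0.0]
ft_force: [0.3, -1.7, 6.5]
opening: 0.524
```

Run:
```python
from h import *
st=bot.state(); im=vision.snapshot("wrist")[:,:,::-1].copy()
print(st["tcp_pos"],st["clock"],st["ft_force"].round(2),st["opening"],st["tcp_rot"])
crop(im,200,120,240,210,2.5,"pics/w10.png")
s=vision.snapshot("scene")[:,:,::-1].copy();crop(s,220,160,130,110,6,"pics/s10.png")
```

```text
[ 0.43928674 -0.13599679  0.0373837 ] 11.15 [ 0.27 -1.66  6.51] 0.5238195452758782 [ 8.53801376e-01 -5.20576814e-01  4.77821891e-03 -4.00149217e-04]
```

View pics/w10.png

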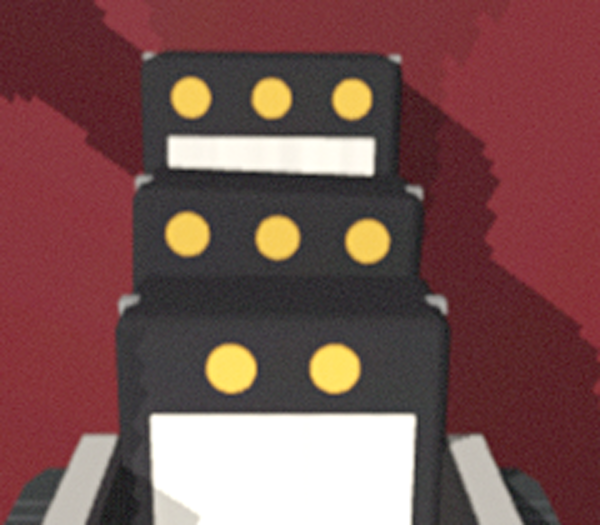

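View pics/s10.png

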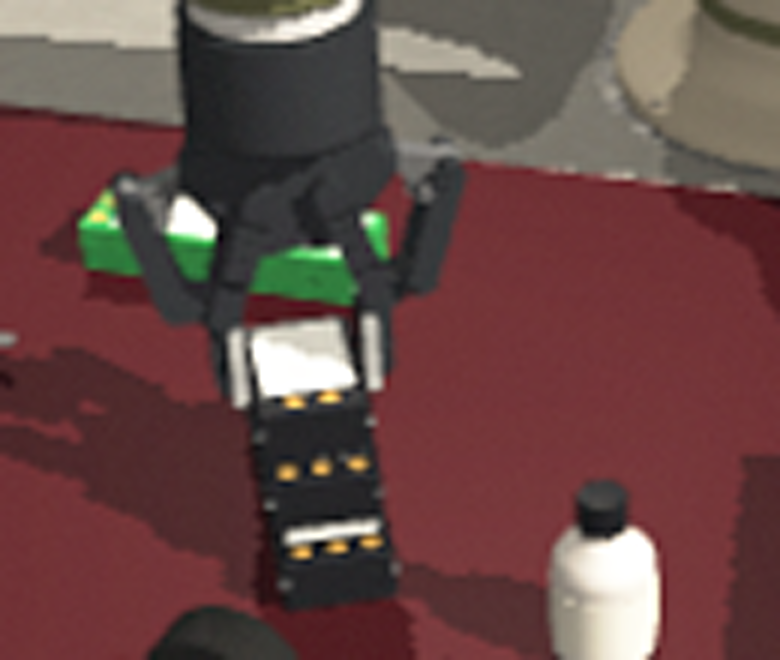

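Request:
{"api": "apply_moves", "payload": {"commands": [[[0, 0, -10], 0], [[0, 0, -30], 0], [[0, 0, -60], 0], [[0, 0, -95], 0], [[0, 0, -115], 0], [[0, 0, -115], 0]]}}

```text
clock: 11.85
tcp_pos: [0.4392, -0.1359, 0.1551]
tcp_rot: [0.854, -0.52, 0.008, -0.0]
ft_force: [0.2, 0.3, -1.9]
opening: 0.527
```

Run:
```python
from h import *
st=bot.state(); im=vision.snapshot("wrist")[:,:,::-1].copy()
print(st["tcp_pos"],st["clock"],st["opening"])
cv2.imwrite("pics/w11.png",im)
P=onz("scene",[(510,290.5),(511,317.5)],.03);print(P)
d=P[1]-P[0];a=np.degrees(np.arctan2(d[1],d[0]));print(a)
go((.50,.33,.16),np.deg2rad(a-90))
```

```text
[ 0.43919338 -0.13587707  0.15513309] 11.85 0.5270471983606595
[[0.50694753 0.41685906 0.03      ]
 [0.58712883 0.41205841 0.03      ]]
-3.426354102020495
shift [-385.5 -268.    -8.6] turn 0.536 cur yaw -1.095 rows 9.4
```

View pics/w11.png

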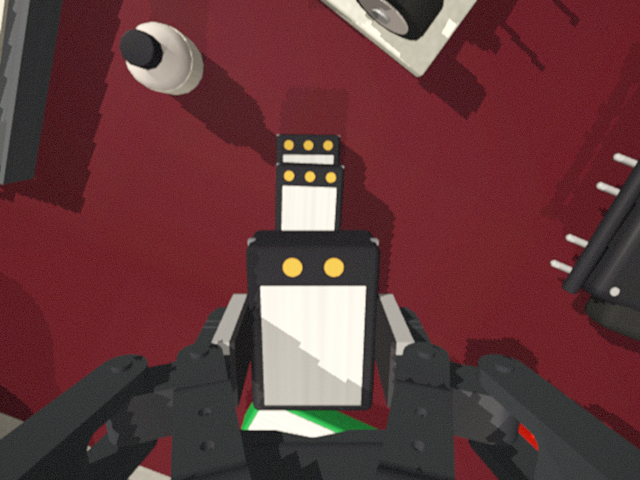

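The square pack is held level and straight, and the short and long packs are undisturbed. Moving towards the tester.

Request:
{"api": "apply_moves", "payload": {"commands": [[[-40, -28, -4], 0.06], [[-81, -56, -8], 0.12], [[-122, -84, -9], 0.18], [[-163, -113, -9], 0.24], [[-204, -141, -9], 0.3], [[-245, -170, -9], 0.36], [[-286, -198, -9], 0.42], [[-326, -226, -9], 0.48], [[-360, -250, -9], 0.52], [[-385, -268, -9], 0.536]]}}

```text
clock: 12.9
tcp_pos: [0.4991, 0.332, 0.1582]
tcp_rot: [-0.686, 0.728, -0.005, 0.0]
ft_force: [-0.1, -1.1, -1.9]
opening: 0.528
```

Request:
{"api": "apply_moves", "payload": {"commands": [[[0, 0, 0], 0], [[0, 0, 0], 0]]}}

```text
clock: 13.1
tcp_pos: [0.4981, 0.3321, 0.1561]
tcp_rot: [-0.686, 0.727, -0.004, -0.002]
ft_force: [-0.4, -0.4, -1.5]
opening: 0.524
```

Run:
```python
from h import *
st=bot.state(); im=vision.snapshot("wrist")[:,:,::-1].copy()
print(st["tcp_pos"],st["clock"],st["opening"],st["tcp_rot"].round(3),st["joint_velocities"].round(2))
cv2.imwrite("pics/w12.png",im);pickle.dump(st,open("w12.pkl","wb"))
```

```text
[0.49810897 0.33206563 0.1560636 ] 13.1 0.5240049896495194 [-0.686  0.727 -0.004 -0.002] [-0.03 -0.03  0.01 -0.    0.   -0.01]
```

View pics/w12.png

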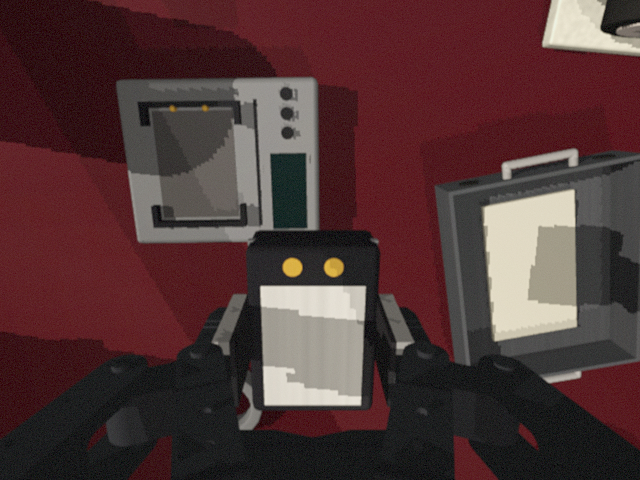

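Run:
```python
from h import *
st=pickle.load(open("w12.pkl","rb")); im=cv2.imread("pics/w12.png")
crop(im,105,65,230,190,3.4,"pics/w12a.png")
rect(im,(110,110,110),(255,255,255),(255,280,115,130),st["tcp_pos"][2]+.0126+.025,st,"sq label")
```

```text
sq label centre [491.8 333.3] size [36.7 48.5] len dir deg -3.5 px [312. 344.]
```

View pics/w12a.png

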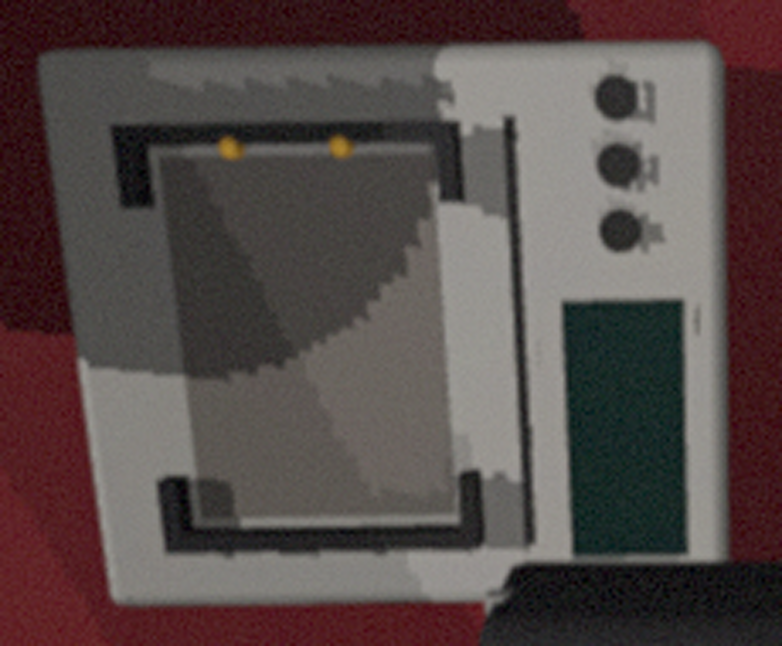

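Run:
```python
from h import *
st=pickle.load(open("w12.pkl","rb"))
f=lambda L:[(105+a/3.4,65+b/3.4) for a,b in L]
for nm,L,z in(("outer",[(112,127),(460,122),(482,545),(166,550)],.034),("floor",[(160,152),(436,148),(458,515),(194,520)],.026),("body top",[(40,55),(722,42),(735,600),(113,603)],.026)):
    P=onz("wrist",f(L),z,st)[:,:2]*1000
    c=P.mean(0); d=(P[0]+P[1]-P[2]-P[3])/2; print(nm,P.round(1).tolist(),"c",c.round(1),"L",np.linalg.norm(d).round(1),"W",np.linalg.norm((P[0]+P[3]-P[1]-P[2])/2).round(1),"ang",np.degrees(np.arctan2(d[1],d[0])).round(1))
```

```text
outer [[589.3, 444.2], [586.2, 375.3], [499.7, 379.9], [502.7, 448.1]] c [544.5 411.9] L 86.6 W 68.6 ang -2.8
floor [[584.4, 438.5], [581.9, 382.0], [504.9, 385.9], [507.3, 444.1]] c [544.6 412.6] L 77.2 W 57.4 ang -3.5
body top [[604.2, 459.3], [598.7, 322.4], [481.6, 325.9], [489.4, 465.3]] c [543.5 393.2] L 116.1 W 138.3 ang -2.3
```

Run:
```python
from h import *
go((.5455,.4115,.085),np.deg2rad(-93.1))
```

```text
shift [-83.4 -41.9  71.3] turn -0.005 cur yaw -1.63 rows 2.3
```

Request:
{"api": "apply_moves", "payload": {"commands": [[[-33, -17, 5], 0], [[-65, -33, 25], 0], [[-83, -42, 45], 0], [[-83, -42, 60], 0], [[-83, -42, 70], 0], [[-83, -42, 70], 0], [[-83, -42, 70], 0]]}}

```text
clock: 13.85
tcp_pos: [0.5459, 0.4104, 0.0871]
tcp_rot: [-0.685, 0.728, -0.004, -0.001]
ft_force: [-0.2, 0.5, -1.3]
opening: 0.526
```

Run:
```python
from h import *
st=bot.state(); im=vision.snapshot("wrist")[:,:,::-1].copy()
print(st["tcp_pos"],st["clock"],st["opening"],st["tcp_rot"].round(3),st["joint_velocities"].round(2))
cv2.imwrite("pics/w13.png",im);pickle.dump(st,open("w13.pkl","wb"))
go((.5455,.4115,.017),np.deg2rad(-93.1))
```

```text
[0.54594992 0.41037615 0.08714117] 13.85 0.5258642890359649 [-0.685  0.728 -0.004 -0.001] [ 0.   -0.01 -0.01  0.   -0.    0.  ]
shift [-1.3  1.1 70.5] turn -0.006 cur yaw -1.631 rows 1.4
```

View pics/w13.png

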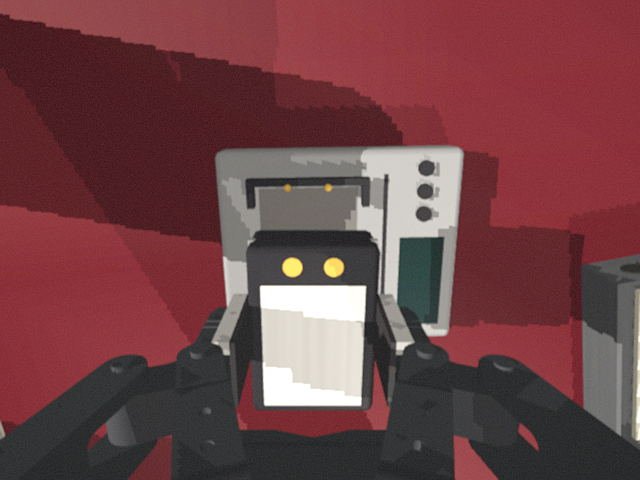

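Run:
```python
from h import *
st=pickle.load(open("w13.pkl","rb"))
P=onz("wrist",[(247,180),(370,178)],.034,st)*1000; print(P.round(1))
m=P.mean(0)[:2]; u=np.array([np.cos(np.deg2rad(-3.1)),np.sin(np.deg2rad(-3.1))]); print("centre if outer len 86.6:",m-43.3*u)
d=P[1]-P[0];print(np.degrees(np.arctan2(d[1],d[0]))+90, np.linalg.norm(d))
```

```text
[[589.8 443.4  34. ]
 [586.7 376.8  34. ]]
centre if outer len 86.6: [545.02033875 412.4544014 ]
-2.6148471178070594 66.73419710040822
```

Confirmed: centre (545.0,412.4). Lowering.

Request:
{"api": "apply_moves", "payload": {"commands": [[[-1.5, 1, 25], 0], [[-1.5, 1, 45], 0], [[-1.5, 1, 60], 0], [[-1.5, 1, 67], 0], [[-1.5, 1, 70], 0], [[-1.5, 1, 70], 0]]}}

```text
clock: 14.5
tcp_pos: [0.5459, 0.4118, 0.0183]
tcp_rot: [-0.685, 0.728, -0.005, 0.0]
ft_force: [-0.1, 0.1, -1.8]
opening: 0.526
```

Run:
```python
from h import *
st=bot.state(); im=vision.snapshot("wrist")[:,:,::-1].copy()
print(st["tcp_pos"],st["ft_force"].round(1))
cv2.imwrite("pics/w14.png",im)
```

```text
[0.54592615 0.41176718 0.01830299] [-0.1  0.1 -1.8]
```

View pics/w14.png

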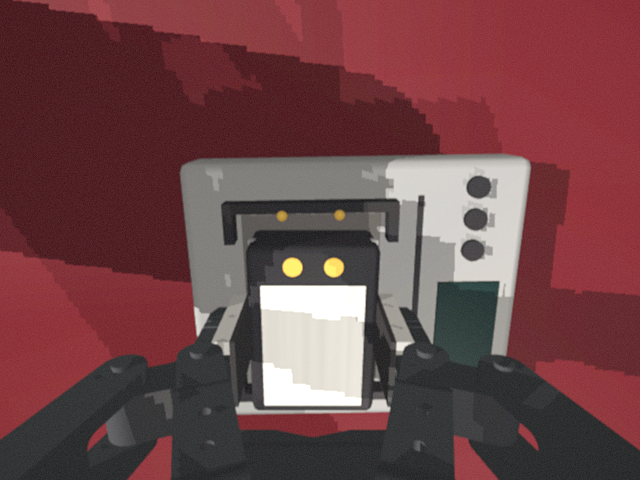

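Centred between the far stop corners, about 5 mm up.

Request:
{"api": "apply_moves", "payload": {"commands": [[[0, 0, 2], 0], [[0, 0, 4], 0], [[0, 0, 5], 0], [[0, 0, 5], 0]]}}

```text
clock: 14.95
tcp_pos: [0.5461, 0.4119, 0.0136]
tcp_rot: [-0.686, 0.728, -0.005, 0.0]
ft_force: [0.3, 0.5, -1.7]
opening: 0.526
```

Request:
{"api": "apply_moves", "payload": {"commands": [[[0, 0, 1], 0], [[0, 0, 1.5], 0], [[0, 0, 1.5], 0]]}}

```text
clock: 15.25
tcp_pos: [0.5462, 0.4119, 0.0135]
tcp_rot: [-0.686, 0.728, -0.005, 0.001]
ft_force: [-2.4, -1.7, 7.2]
opening: 0.529
```

Request:
{"api": "apply_moves", "payload": {"commands": [[[0, 0, 0], 0], [[0, 0, 0], 0], [[0, 0, 0], 0]], "jaw": -0.45}}

```text
clock: 15.55
tcp_pos: [0.5462, 0.4119, 0.0134]
tcp_rot: [-0.686, 0.728, -0.005, 0.001]
ft_force: [-0.6, -0.7, 0.3]
opening: 0.726
```

Request:
{"api": "apply_moves", "payload": {"commands": [[[0, 0, -15], 0], [[0, 0, -45], 0], [[0, 0, -90], 0], [[0, 0, -130], 0], [[0, 0, -135], 0], [[0, 0, -135], 0]]}}

```text
clock: 16.15
tcp_pos: [0.5455, 0.413, 0.1507]
tcp_rot: [-0.686, 0.728, -0.005, 0.003]
ft_force: [0.2, -0.3, -1.3]
opening: 0.728
```

Run:
```python
from h import *
st=bot.state(); im=vision.snapshot("wrist")[:,:,::-1].copy()
print(st["opening"],st["clock"],st["tcp_pos"],st["tcp_rot"].round(3))
cv2.imwrite("pics/w15.png",im)
rect(im,(150,150,150),(255,255,255),(262,205,90,100),.051,st,"label")
go((.4345,-.133,.16),np.deg2rad(-65.2))
```

```text
0.7276674117130423 16.15 [0.54551683 0.41304582 0.15067121] [-0.686  0.728 -0.005  0.003]
label centre [540.1 413. ] size [37.3 49.2] len dir deg -3.5 px [313. 239.]
shift [551.4  77.4  -9. ] turn -0.493 cur yaw -1.631 rows 11.1
```

View pics/w15.png

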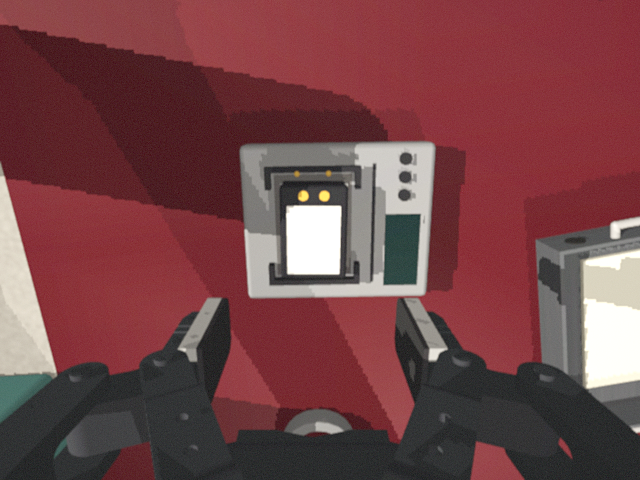

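The square pack is in the cradle with its centre at about (545.6,412.7), 3° off square to the world, between the stops. Going back for the short pack.

Request:
{"api": "apply_moves", "payload": {"commands": [[[49, 7, -3], -0.045], [[98, 14, -6], -0.09], [[147, 21, -9], -0.135], [[196, 28, -9], -0.18], [[245, 35, -9], -0.225], [[294, 42, -9], -0.27], [[343, 49, -9], -0.315], [[392, 56, -9], -0.36], [[441, 63, -9], -0.405], [[485, 69, -9], -0.45]], "jaw": -0.5}}

```text
clock: 17.2
tcp_pos: [0.4454, -0.0689, 0.1586]
tcp_rot: [0.831, -0.556, 0.004, 0.0]
ft_force: [1.1, -0.8, -0.2]
opening: 0.751
```

Run:
```python
from h import *
go((.4345,-.133,.15),np.deg2rad(-65.2))
```

```text
shift [55.  34.5  8.9] turn -0.042 cur yaw -1.179 rows 1.3
```

Request:
{"api": "apply_moves", "payload": {"commands": [[[35, 22, 6], -0.03], [[50, 31, 9], -0.042], [[55, 34, 9], -0.042], [[55, 34, 9], -0.042]]}}

```text
clock: 17.6
tcp_pos: [0.4346, -0.1328, 0.1492]
tcp_rot: [0.842, -0.539, 0.003, 0.0]
ft_force: [-0.4, 0.9, 0.6]
opening: 0.747
```

Run:
```python
from h import *
st=bot.state(); im=vision.snapshot("wrist")[:,:,::-1].copy()
print(st["opening"],st["clock"],st["tcp_pos"],st["tcp_rot"].round(3),st["joint_velocities"].round(2))
pickle.dump(st,open("w16.pkl","wb"))
cv2.imwrite("pics/w16.png",im)
rect(im,(150,150,150),(255,255,255),(240,165,150,140),.05,st,"label")
crop(im,240,110,150,200,3,"pics/w16a.png")
```

```text
0.7474256279070126 17.6 [ 0.4345797  -0.13275527  0.14922356] [ 0.842 -0.539  0.003  0.   ] [ 0.04 -0.01 -0.    0.    0.    0.01]
label centre [ 430.5 -137.5] size [37.2 79.1] len dir deg 24.7 px [315. 237.]
```

View pics/w16a.png

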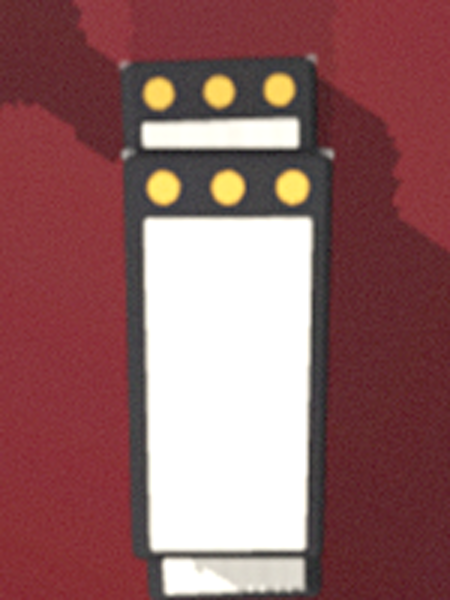

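Run:
```python
from h import *
st=pickle.load(open("w16.pkl","rb"))
P=onz("wrist",[(240+a/3,110+b/3) for a,b in ((123,158),(332,155),(318,556),(133,556))],.05,st)[:,:2]*1000
print(P.round(1),P.mean(0)); d=(P[0]+P[1]-P[2]-P[3])/2; print(np.linalg.norm(d),np.degrees(np.arctan2(d[1],d[0])))
go((.4357,-.1351,.012),np.deg2rad(-65.3))
```

```text
[[ 468.4  -95.2]
 [ 487.9 -136. ]
 [ 402.  -174.6]
 [ 383.7 -134.6]] [ 435.51518387 -135.11184448]
93.7628960925159 24.560026791056902
shift [  2.3   0.8 137.5] turn 0.002 cur yaw -1.138 rows 2.7
```

Request:
{"api": "apply_moves", "payload": {"commands": [[[2.3, 0.8, 40], 0], [[2.3, 0.8, 80], 0], [[2.3, 0.8, 108], 0], [[2.3, 0.8, 125], 0], [[2.3, 0.8, 134], 0], [[2.3, 0.8, 137], 0], [[2.3, 0.8, 137], 0]]}}

```text
clock: 18.35
tcp_pos: [0.436, -0.1347, 0.0128]
tcp_rot: [0.843, -0.538, 0.003, 0.0]
ft_force: [-0.5, 0.2, 1.1]
opening: 0.754
```

Request:
{"api": "apply_moves", "payload": {"commands": [[[0, 0, 0], 0], [[0, 0, 0], 0], [[0, 0, 0], 0], [[0, 0, 0], 0], [[0, 0, 0], 0]], "jaw": 1, "force": 50}}

```text
clock: 18.85
tcp_pos: [0.4366, -0.1348, 0.0139]
tcp_rot: [0.843, -0.538, 0.004, 0.0]
ft_force: [0.2, 2.0, 5.4]
opening: 0.522
```

Request:
{"api": "apply_moves", "payload": {"commands": [[[0, 0, -5], 0], [[0, 0, -20], 0], [[0, 0, -50], 0], [[0, 0, -90], 0], [[0, 0, -130], 0], [[0, 0, -135], 0], [[0, 0, -135], 0]]}}

```text
clock: 19.55
tcp_pos: [0.4357, -0.1341, 0.1498]
tcp_rot: [0.843, -0.538, 0.006, 0.0]
ft_force: [0.2, -0.5, -3.4]
opening: 0.519
```

Run:
```python
from h import *
st=bot.state(); im=vision.snapshot("wrist")[:,:,::-1].copy()
print(st["opening"],st["clock"],st["tcp_pos"],st["tcp_rot"].round(3))
cv2.imwrite("pics/w17.png",im)
rect(im,(120,120,120),(255,255,255),(250,230,130,210),st["tcp_pos"][2]+.0376,st,"label")
go((.4414,.1521,.16),np.deg2rad(7.9-90))
```

```text
0.5186447436357062 19.55 [ 0.4357024  -0.13409568  0.14980781] [ 0.843 -0.538  0.006  0.   ]
label centre [ 430.5 -136.1] size [36.2 77.2] len dir deg 24.8 px [312. 335.]
shift [-256.7 -125.9  -12.9] turn 0.296 cur yaw -1.137 rows 5.7
```

View pics/w17.png

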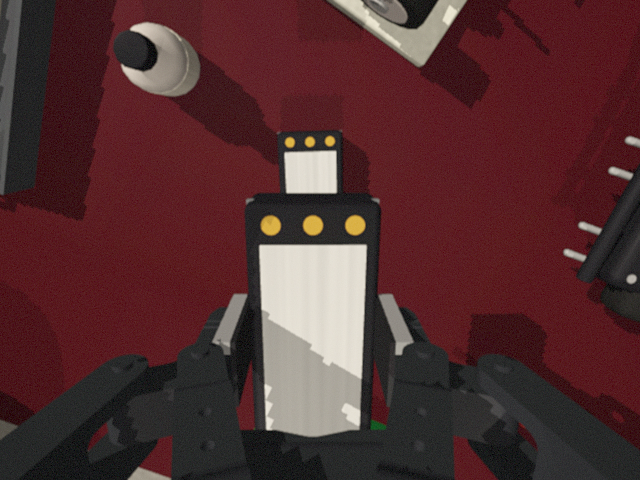

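Request:
{"api": "apply_moves", "payload": {"commands": [[[-40, -20, -4], 0.06], [[-84, -41, -10], 0.12], [[-128, -63, -13], 0.18], [[-172, -84, -13], 0.24], [[-215, -105, -13], 0.29], [[-245, -120, -13], 0.296], [[-256, -126, -13], 0.296], [[-256, -126, -13], 0.296], [[-256, -126, -13], 0.296]]}}

```text
clock: 20.5
tcp_pos: [0.4415, 0.1507, 0.1592]
tcp_rot: [0.754, -0.657, 0.004, 0.001]
ft_force: [-1.0, -0.6, -2.3]
opening: 0.523
```

Run:
```python
from h import *
st=bot.state(); im=vision.snapshot("wrist")[:,:,::-1].copy()
print(st["opening"],st["clock"],st["tcp_pos"],st["tcp_rot"].round(3),st["joint_velocities"].round(2))
cv2.imwrite("pics/w18.png",im);pickle.dump(st,open("w18.pkl","wb"))
s=vision.snapshot("scene")[:,:,::-1].copy();crop(s,330,190,120,110,6,"pics/s18.png")
im=cv2.imread("pics/w12.png"); st=pickle.load(open("w12.pkl","rb"))
rect(im,(100,100,100),(255,255,255),(475,188,106,160),.007,st,"pad w12")
```

```text
0.5228684073578063 20.5 [0.44145026 0.15073497 0.15923145] [ 0.754 -0.657  0.004  0.001] [-0.02 -0.01 -0.    0.    0.    0.  ]
pad w12 centre [441.4 151.8] size [ 73.2 124.4] len dir deg 7.9 px [532. 264.]
```

View pics/w18.png

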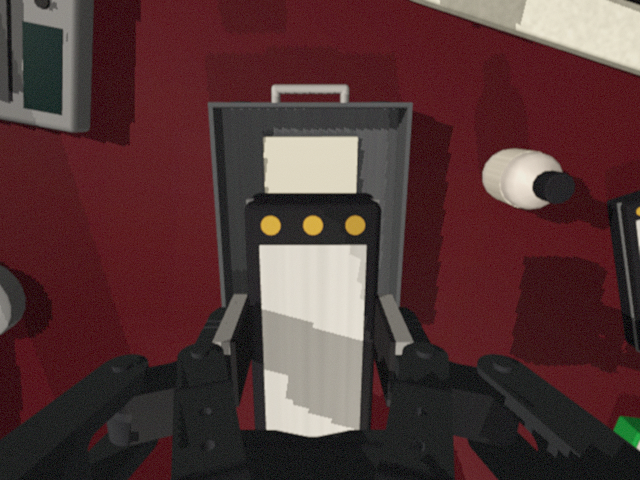

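Run:
```python
from h import *
st=pickle.load(open("w18.pkl","rb"))
P=onz("wrist",[(264,136),(359,136)],.007,st)*1000;u=np.array([np.cos(np.deg2rad(7.9)),np.sin(np.deg2rad(7.9))])
print(P,P.mean(0)[:2]-61*u)
L=onz("wrist",[(259,245),(367,244)],st["tcp_pos"][2]+.0361,st)*1000
print("label far",L, "pack centre",L.mean(0)[:2]+(5.6-39.5)*u)
L=onz("wrist",[(246,203),(380,201)],st["tcp_pos"][2]+.0361,st)*1000
print("pack far",L, "pack centre",L.mean(0)[:2]-48*u)
go((.4425,.1521,.002),np.deg2rad(7.9-90))
```

```text
[[497.33841948 195.25492509   7.        ]
 [507.24376773 123.37316478   7.        ]] [441.87001634 150.92992763]
label far [[470.88924043 173.58642861 195.33145371]
 [476.16426368 137.4857     195.33145371]] pack centre [439.94848125 150.87669419]
pack far [[484.64713126 179.24647706 195.33145371]
 [491.26200756 135.82489861 195.33145371]] pack centre [440.41011517 150.93834962]
shift [ -2.6  -0.2 157.7] turn -0.002 cur yaw -1.435 rows 3.2
```

Request:
{"api": "apply_moves", "payload": {"commands": [[[-0.6, -1.2, 40], 0], [[-0.6, -1.2, 85], 0], [[-0.6, -1.2, 120], 0], [[-0.6, -1.2, 142], 0], [[-0.6, -1.2, 153], 0], [[-0.6, -1.2, 157], 0], [[-0.6, -1.2, 157], 0], [[-0.6, -1.2, 157], 0]]}}

```text
clock: 21.4
tcp_pos: [0.4443, 0.1499, 0.0034]
tcp_rot: [0.753, -0.658, 0.004, -0.0]
ft_force: [0.2, -0.3, -2.3]
opening: 0.523
```

Run:
```python
from h import *
st=bot.state(); im=vision.snapshot("wrist")[:,:,::-1].copy()
print(st["opening"],st["clock"],st["tcp_pos"],st["tcp_rot"].round(3),st["ft_force"].round(1))
cv2.imwrite("pics/w19.png",im)
go((.4428,.1514,-.002),np.deg2rad(7.9-90))
```

```text
0.522523796128667 21.4 [0.44429777 0.14986941 0.00337598] [ 0.753 -0.658  0.004 -0.   ] [ 0.2 -0.3 -2.3]
shift [-1.6  1.3  5.4] turn -0.002 cur yaw -1.435 rows 0.1
```

View pics/w19.png

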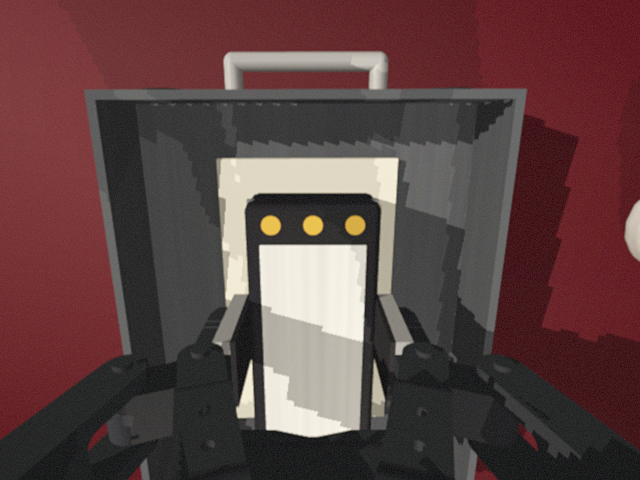

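The pack is about 2 mm right of the pad's middle (pad edges 217/398, pack middle 313). Correcting and lowering.

Request:
{"api": "apply_moves", "payload": {"commands": [[[-2, 1.2, 2], 0], [[-2.4, 1.2, 4], 0], [[-2.4, 1.2, 5.5], 0], [[-2.4, 1.2, 6], 0], [[-2.4, 1.2, 6], 0]]}}

```text
clock: 21.95
tcp_pos: [0.4428, 0.1522, -0.0026]
tcp_rot: [0.753, -0.657, 0.004, -0.0]
ft_force: [-1.0, 0.1, -2.2]
opening: 0.523
```

Request:
{"api": "apply_moves", "payload": {"commands": [[[0, 0, 1], 0], [[0, 0, 1.5], 0], [[0, 0, 1.5], 0]]}}

```text
clock: 22.25
tcp_pos: [0.4429, 0.1522, -0.004]
tcp_rot: [0.753, -0.657, 0.004, -0.0]
ft_force: [-1.4, 0.3, 1.4]
opening: 0.517
```

Request:
{"api": "apply_moves", "payload": {"commands": [[[0, 0, 1], 0], [[0, 0, 1], 0]]}}

```text
clock: 22.45
tcp_pos: [0.4429, 0.1522, -0.0041]
tcp_rot: [0.754, -0.657, 0.005, -0.001]
ft_force: [-4.5, -0.2, 13.7]
opening: 0.523
```

Run:
```python
from h import *
st=bot.state(); im=vision.snapshot("wrist")[:,:,::-1].copy()
print(st["tcp_pos"],st["ft_force"].round(1))
cv2.imwrite("pics/w20.png",im)
```

```text
[ 0.44290564  0.15224033 -0.00408415] [-4.5 -0.2 13.7]
```

View pics/w20.png

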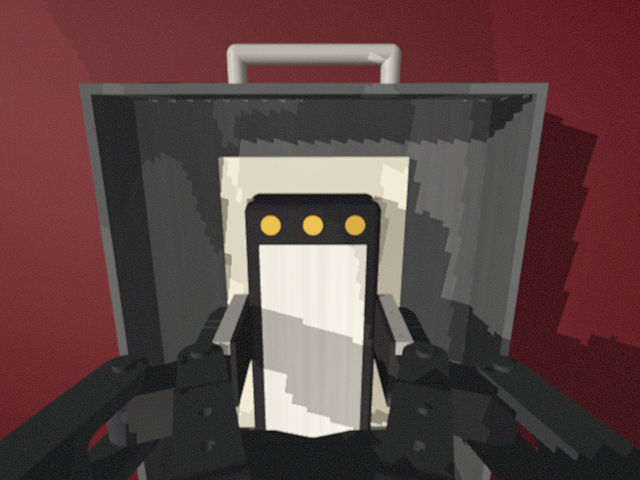

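Centred (pad 219–409, pack middle 313) and seated at 13.7 N. Releasing.

Request:
{"api": "apply_moves", "payload": {"commands": [[[0, 0, 0], 0], [[0, 0, 0], 0], [[0, 0, 0], 0]], "jaw": -0.4}}

```text
clock: 22.8
tcp_pos: [0.443, 0.1522, -0.0041]
tcp_rot: [0.754, -0.657, 0.005, -0.001]
ft_force: [0.3, 0.5, 0.8]
opening: 0.702
```

Request:
{"api": "apply_moves", "payload": {"commands": [[[0, 0, -15], 0], [[0, 0, -45], 0], [[0, 0, -90], 0], [[0, 0, -135], 0], [[0, 0, -160], 0], [[0, 0, -160], 0], [[0, 0, -160], 0]]}}

```text
clock: 23.5
tcp_pos: [0.4415, 0.153, 0.1556]
tcp_rot: [0.753, -0.657, 0.005, -0.001]
ft_force: [-0.1, 1.1, -0.6]
opening: 0.701
```

Run:
```python
from h import *
st=bot.state(); im=vision.snapshot("wrist")[:,:,::-1].copy()
print(st["opening"],st["clock"],st["tcp_pos"],st["tcp_rot"].round(3))
cv2.imwrite("pics/w21.png",im);pickle.dump(st,open("w21.pkl","wb"))
crop(im,200,100,230,220,2.7,"pics/w21a.png")
go((.4345,-.133,.15),np.deg2rad(-65.2))
```

```text
0.7007865710111822 23.5 [0.44148734 0.15303054 0.15558175] [ 0.753 -0.657  0.005 -0.001]
shift [282.4  45.4   6.4] turn -0.297 cur yaw -1.435 rows 5.7
```

View pics/w21a.png

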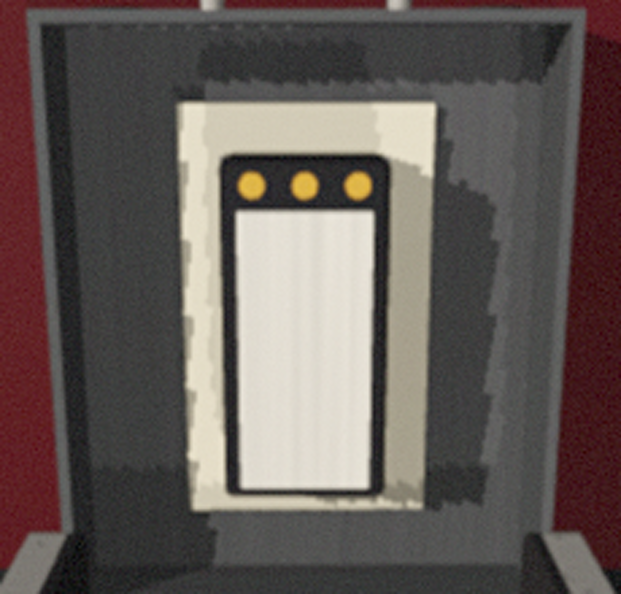

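Run:
```python
from h import *
st=pickle.load(open("w21.pkl","rb"))
f=lambda L:[(200+a/2.7,100+b/2.7) for a,b in L]
for nm,L,z in(("pad",[(178,102),(436,102),(425,510),(190,510)],.007),("pack",[(221,157),(389,157),(384,492),(227,492)],.032)):
    P=onz("wrist",f(L),z,st)[:,:2]*1000; d=(P[0]+P[1]-P[2]-P[3])/2
    print(nm,P.mean(0).round(1),np.linalg.norm(d).round(1),np.linalg.norm((P[0]+P[3]-P[1]-P[2])/2).round(1),np.degrees(np.arctan2(d[1],d[0])).round(1))
```

```text
pad [440.8 151.3] 123.3 72.7 7.9
pack [442.3 152.3] 94.0 44.4 7.9
```

The short pack is within 2 mm of the pad's middle and parallel to it (7.9° each). Now the long pack.

Request:
{"api": "apply_moves", "payload": {"commands": [[[48, 8, 2], -0.06], [[97, 16, 5], -0.12], [[146, 24, 6], -0.18], [[195, 32, 6], -0.24], [[240, 39, 6], -0.29], [[270, 43, 6], -0.297], [[282, 45, 6], -0.297], [[282, 45, 6], -0.297], [[282, 45, 6], -0.297]], "jaw": -0.5}}

```text
clock: 24.45
tcp_pos: [0.4345, -0.1314, 0.1497]
tcp_rot: [0.843, -0.539, 0.003, 0.0]
ft_force: [-0.7, -0.2, 0.0]
opening: 0.751
```

Run:
```python
from h import *
st=bot.state(); im=vision.snapshot("wrist")[:,:,::-1].copy()
print(st["opening"],st["clock"],st["tcp_pos"],st["tcp_rot"].round(3),st["joint_velocities"].round(2))
pickle.dump(st,open("w22.pkl","wb"))
cv2.imwrite("pics/w22.png",im)
rect(im,(150,150,150),(255,255,255),(240,140,150,170),.025,st,"label")
crop(im,200,100,230,230,2.6,"pics/w22a.png")
```

```text
0.751089538782616 24.45 [ 0.43446493 -0.13136092  0.14971314] [ 0.843 -0.539  0.003  0.   ] [ 0.02 -0.01  0.   -0.    0.   -0.  ]
label centre [ 428.8 -138.5] size [ 37.2 121.7] len dir deg 26.6 px [317. 228.]
```

View pics/w22a.png

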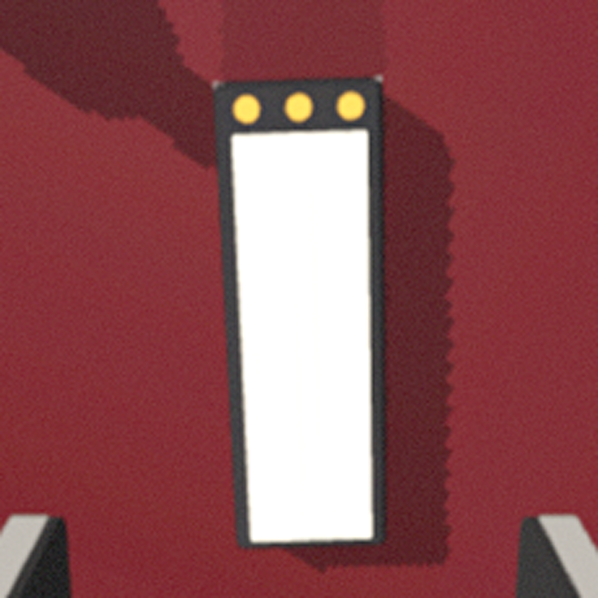

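Run:
```python
from h import *
st=pickle.load(open("w22.pkl","rb"))
P=onz("wrist",[(200+a/2.6,100+b/2.6) for a,b in ((215,85),(382,80),(383,541),(241,547))],.025,st)[:,:2]*1000
d=(P[0]+P[1]-P[2]-P[3])/2; print(P.mean(0),np.linalg.norm(d),np.degrees(np.arctan2(d[1],d[0])))
go((.4338,-.1360,-.012),np.deg2rad(-63.4))
```

```text
[ 434.00307032 -136.4752952 ] 135.631590008438 26.61605544669232
shift [  3.1   3.3 162. ] turn -0.03 cur yaw -1.137 rows 3.2
```

Request:
{"api": "apply_moves", "payload": {"commands": [[[3.4, 3, 45], -0.03], [[3.4, 3, 90], -0.03], [[3.4, 3, 125], -0.03], [[3.4, 3, 146], -0.03], [[3.4, 3, 157], -0.03], [[3.4, 3, 161], -0.03], [[3.4, 3, 161], -0.03]]}}

```text
clock: 25.2
tcp_pos: [0.4342, -0.1352, -0.0111]
tcp_rot: [0.851, -0.525, 0.003, 0.0]
ft_force: [-0.3, -0.2, -0.7]
opening: 0.75
```

Request:
{"api": "apply_moves", "payload": {"commands": [[[0, 0, 0], 0], [[0, 0, 0], 0], [[0, 0, 0], 0], [[0, 0, 0], 0], [[0, 0, 0], 0]], "jaw": 1, "force": 60}}

```text
clock: 25.7
tcp_pos: [0.4347, -0.135, -0.01]
tcp_rot: [0.851, -0.525, 0.004, 0.0]
ft_force: [-0.2, 3.2, 6.2]
opening: 0.518
```

Request:
{"api": "apply_moves", "payload": {"commands": [[[0, 0, -5], 0], [[0, 0, -20], 0], [[0, 0, -50], 0], [[0, 0, -95], 0], [[0, 0, -140], 0], [[0, 0, -170], 0], [[0, 0, -180], 0], [[0, 0, -180], 0]]}}

```text
clock: 26.5
tcp_pos: [0.4336, -0.1341, 0.1707]
tcp_rot: [0.851, -0.525, 0.005, 0.0]
ft_force: [-0.0, -0.3, -2.6]
opening: 0.518
```

Run:
```python
from h import *
st=bot.state(); im=vision.snapshot("wrist")[:,:,::-1].copy()
print(st["opening"],st["clock"],st["tcp_pos"],st["tcp_rot"].round(3))
cv2.imwrite("pics/w23.png",im);pickle.dump(st,open("w23.pkl","wb"))
a=cv2.imread("pics/scene0.png");crop(a,195,250,200,130,4,"pics/c5.png")
```

```text
0.5179211666625617 26.5 [ 0.43358028 -0.13410801  0.17065534] [ 0.851 -0.525  0.005  0.   ]
```

View pics/w23.png

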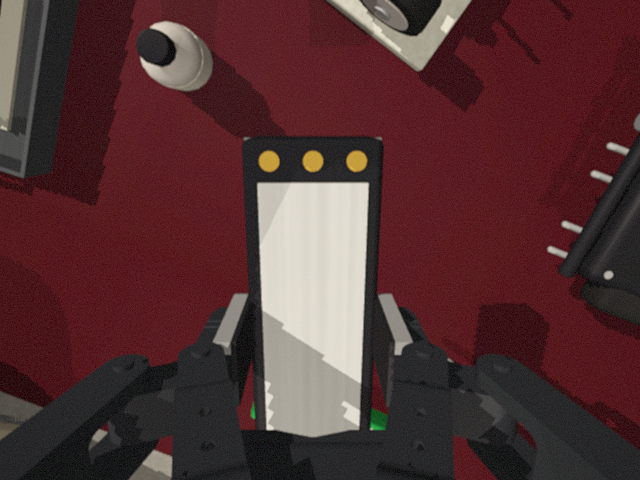

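View pics/c5.png

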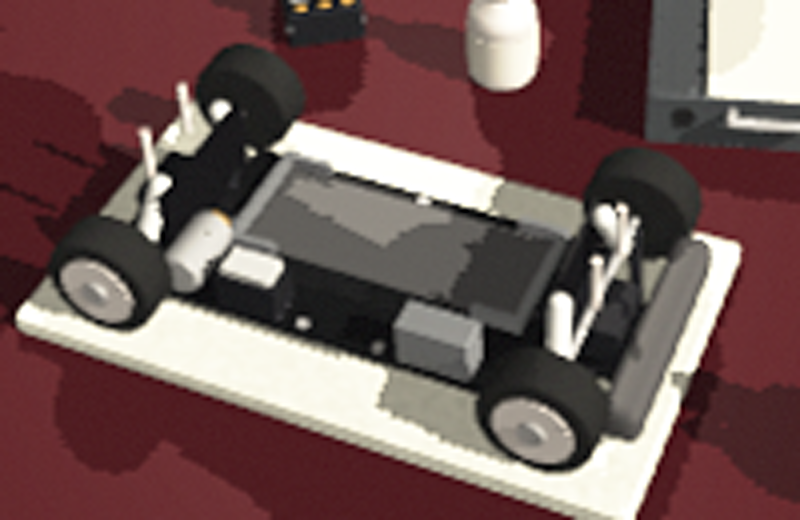

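The long pack is held level, its underside 10 mm above the TCP. Next I'll measure the tray from the scene view and take a wrist view from beside it.

Run:
```python
from h import *
f=lambda L:[(195+a/4,250+b/4) for a,b in L]
for nm,L,z in(("tray frame",[(290,157),(568,228),(520,335),(235,245)],.029),("board",[(290,122),(742,240),(628,520),(18,320)],.01),("board0",[(290,122),(742,240),(628,520),(18,320)],.0)):
    P=onz("scene",f(L),z)[:,:2]*1000
    d=(P[1]+P[2]-P[0]-P[3])/2; print(nm,P.round(0).tolist(),P.mean(0).round(1),np.linalg.norm(d).round(1),np.linalg.norm((P[0]+P[1]-P[2]-P[3])/2).round(1),np.degrees(np.arctan2(d[1],d[0])).round(1))
print(bot.state()["qpos"].round(2))
go((.55,-.06,.20),np.deg2rad(0))
```

```text
tray frame [[623.0, -79.0], [639.0, 75.0], [714.0, 68.0], [691.0, -84.0]] [666.9  -4.8] 154.5 71.1 82.8
board [[578.0, -97.0], [608.0, 160.0], [789.0, 135.0], [747.0, -178.0]] [680.5   5.3] 287.6 183.5 82.8
board0 [[567.0, -101.0], [598.0, 160.0], [782.0, 134.0], [740.0, -184.0]] [671.6   2.3] 291.9 186.2 82.8
[-0.56  0.24  1.62 -0.    1.27  0.54]
shift [ -13.2 -137.8  -30.3] turn -1.105 cur yaw -1.105 rows 7.4
```

Run:
```python
from h import *
go((.50,-.10,.22),np.deg2rad(-7.2))
```

```text
shift [  0.2 -75.2 -50.5] turn -0.979 cur yaw -1.105 rows 6.5
```

Request:
{"api": "apply_moves", "payload": {"commands": [[[0, -8, -10], -0.1], [[0, -18, -20], -0.22], [[0, -28, -30], -0.34], [[0, -38, -40], -0.46], [[0, -48, -50], -0.58], [[0, -58, -50], -0.7], [[0, -68, -50], -0.82], [[0, -75, -50], -0.93], [[0, -75, -50], -0.979], [[0, -75, -50], -0.979]]}}

```text
clock: 27.55
tcp_pos: [0.4992, -0.0996, 0.2171]
tcp_rot: [0.998, -0.063, 0.001, 0.001]
ft_force: [0.1, 1.1, -3.1]
opening: 0.518
```

Request:
{"api": "apply_moves", "payload": {"commands": [[[0, 0, 0], 0], [[0, 0, 0], 0]]}}

```text
clock: 27.75
tcp_pos: [0.4988, -0.0995, 0.2159]
tcp_rot: [0.998, -0.063, -0.0, 0.001]
ft_force: [-0.2, 0.7, -2.6]
opening: 0.516
```

Run:
```python
from h import *
st=bot.state(); im=vision.snapshot("wrist")[:,:,::-1].copy()
print(st["opening"],st["clock"],st["tcp_pos"],st["tcp_rot"].round(3),st["joint_velocities"].round(2),st["qpos"].round(2))
cv2.imwrite("pics/w24.png",im);pickle.dump(st,open("w24.pkl","wb"))
```

```text
0.516033247277489 27.75 [ 0.49877446 -0.09950183  0.21589833] [ 0.998 -0.063 -0.     0.001] [-0.   -0.01 -0.01 -0.    0.   -0.01] [-0.43  0.3   1.39 -0.    1.45 -0.3 ]
```

View pics/w24.png

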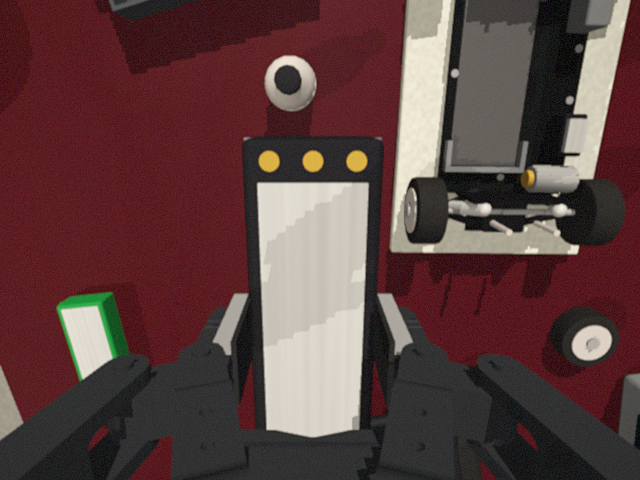

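Bottle stands at (290,85). The tray is cut off at the top (its near end is at (485,165)), so I'll shift +y to see it all.

Request:
{"api": "apply_moves", "payload": {"commands": [[[-15, -40, -4], 0], [[-15, -85, -4], 0], [[-15, -110, -4], 0], [[-15, -120, -4], 0], [[-15, -120, -4], 0], [[-15, -120, -4], 0]]}}

```text
clock: 28.4
tcp_pos: [0.4992, 0.0205, 0.22]
tcp_rot: [0.998, -0.064, 0.0, 0.001]
ft_force: [-0.1, 0.0, -2.0]
opening: 0.519
```

Run:
```python
from h import *
st=bot.state(); im=vision.snapshot("wrist")[:,:,::-1].copy()
print(st["opening"],st["clock"],st["tcp_pos"],st["tcp_rot"].round(3),st["joint_velocities"].round(2))
cv2.imwrite("pics/w25.png",im);pickle.dump(st,open("w25.pkl","wb"))
crop(im,380,30,250,300,2,"pics/w25a.png")
# label in hand
L=onz("wrist",[(257,183),(369,182)],st["tcp_pos"][2]+.035,st)*1000;print(L)
Q=onz("wrist",[(244,143),(382,141)],st["tcp_pos"][2]+.035,st)*1000;print(Q)
```

```text
0.5194826423697477 28.4 [0.49919529 0.02053445 0.22000522] [ 0.998 -0.064  0.     0.001] [-0.01 -0.    0.    0.    0.    0.  ]
[[488.89973806  75.17139675 255.00521838]
 [525.07195134  70.85232932 255.00521838]]
[[486.92562839  88.21232347 255.00521838]
 [530.28722538  83.26404193 255.00521838]]
```

View pics/w25.png

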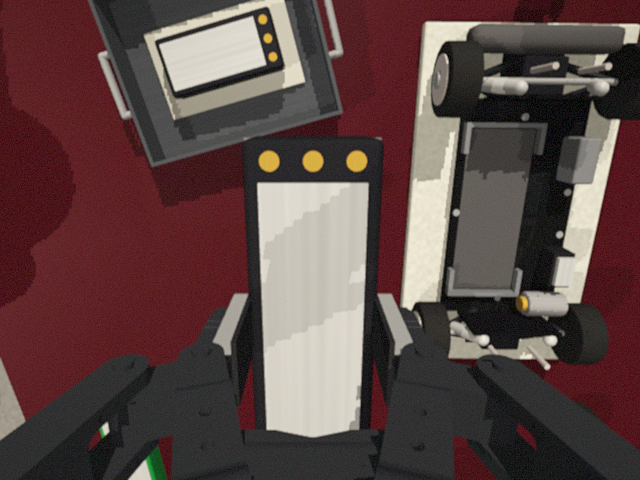

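View pics/w25a.png

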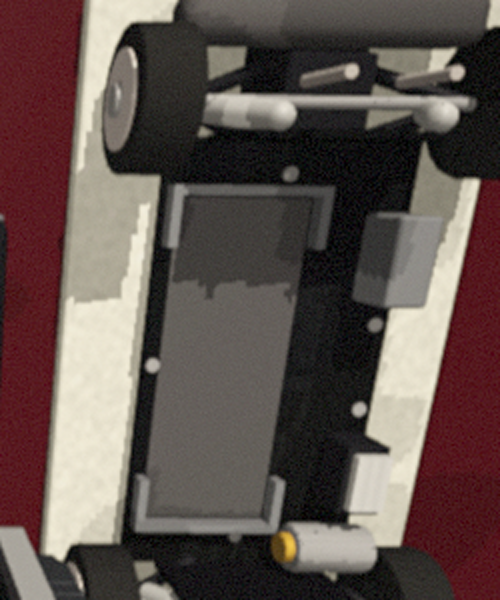

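Run:
```python
from h import *
st=pickle.load(open("w25.pkl","rb"))
f=lambda L:[(380+a/2,30+b/2) for a,b in L]
for nm,L,z in(("stops outer",[(168,186),(335,187),(279,530),(133,532)],.029),("floor",[(182,196),(314,198),(266,518),(149,516)],.021)):
    P=onz("wrist",f(L),z,st)[:,:2]*1000; d=(P[0]+P[1]-P[2]-P[3])/2
    print(nm,P.round(1).tolist(),P.mean(0).round(1),np.linalg.norm(d).round(1),np.linalg.norm((P[0]+P[3]-P[1]-P[2])/2).round(1),np.degrees(np.arctan2(d[1],d[0])).round(1))
```

```text
stops outer [[636.5, 72.8], [706.8, 63.3], [686.0, -93.6], [616.4, -85.7]] [661.4 -10.8] 159.1 70.5 82.6
floor [[645.3, 67.4], [702.3, 59.2], [683.5, -90.5], [626.8, -82.2]] [664.5 -11.5] 150.8 57.4 82.9
```

Run:
```python
from h import *
go((.6632,-.0082,.12),np.deg2rad(82.75-90))
```

```text
shift [166.2   7.1 100.1] turn -0.001 cur yaw -0.128 rows 3.9
```

Request:
{"api": "apply_moves", "payload": {"commands": [[[40, 2, 10], 0], [[85, 4, 30], 0], [[125, 6, 55], 0], [[152, 7, 80], 0], [[166, 7, 95], 0], [[166, 7, 100], 0], [[166, 7, 100], 0], [[166, 7, 100], 0]]}}

```text
clock: 29.25
tcp_pos: [0.6627, -0.0085, 0.1214]
tcp_rot: [0.998, -0.064, 0.001, 0.001]
ft_force: [0.5, -0.3, -2.1]
opening: 0.521
```

Run:
```python
from h import *
st=bot.state(); im=vision.snapshot("wrist")[:,:,::-1].copy()
print(st["opening"],st["clock"],st["tcp_pos"],st["tcp_rot"].round(3),st["joint_velocities"].round(2))
cv2.imwrite("pics/w26.png",im);pickle.dump(st,open("w26.pkl","wb"))
s=vision.snapshot("side")[:,:,::-1].copy();crop(s,140,120,200,150,4,"pics/s26.png")
```

```text
0.5210252262386318 29.25 [ 0.66270261 -0.00850147  0.12136055] [ 0.998 -0.064  0.001  0.001] [ 0.01 -0.01 -0.01  0.    0.    0.  ]
```

View pics/w26.png

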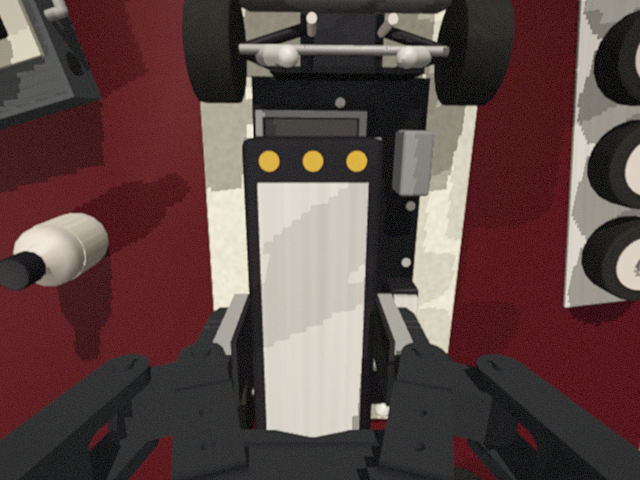

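View pics/s26.png

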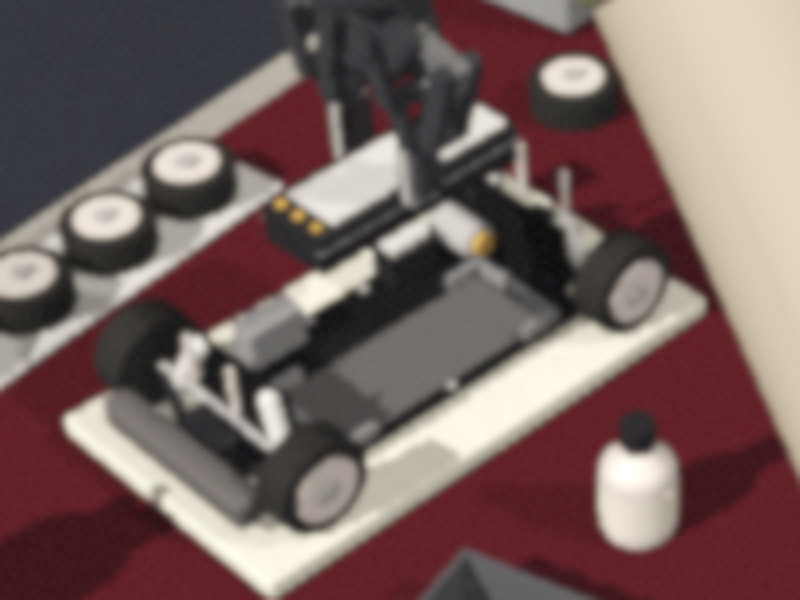

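Run:
```python
from h import *
st=pickle.load(open("w26.pkl","rb")); u=np.array([np.cos(np.deg2rad(82.75)),np.sin(np.deg2rad(82.75))])
P=onz("wrist",[(255,110.5),(367,110.5)],.029,st)[:,:2]*1000; print(P,P.mean(0)-79.8*u, np.linalg.norm(P[1]-P[0]), np.degrees(np.arctan2(*(P[1]-P[0])[::-1])))
z=st["tcp_pos"][2]+.035
L=onz("wrist",[(257,183),(369,182)],z,st)[:,:2]*1000;print("pack c",L.mean(0)+(5.5-60.8)*u)
Q=onz("wrist",[(244,143),(382,141)],z,st)[:,:2]*1000;print("pack c",Q.mean(0)-69*u)
# side view floor of tray
f=lambda L:[(140+a/4,120+b/4) for a,b in L]
S=onz("side",f([(478,262),(562,315),(362,440),(270,385)]),.029)[:,:2]*1000; print("side stops",S.round(1),S.mean(0))
```

```text
[[639.05075049  72.8678694 ]
 [706.69973708  64.09709725]] [662.80456605 -10.67951166] 68.21518768453026 -7.387258500709834
pack c [663.53948475 -10.88505184]
pack c [663.448391   -11.75156471]
side stops [[679.7 -92. ]
 [611.1 -83.9]
 [632.5  60.4]
 [702.3  57.6]] [656.40789733 -14.48010538]
```

Pack centre (663.5,-11.3) against tray centre (662.9,-10.8), angle 82.7°. Aligned, so lowering to just above the stops.

Request:
{"api": "apply_moves", "payload": {"commands": [[[-0.5, -0.5, 30], 0], [[-0.5, -0.5, 60], 0], [[-0.5, -0.5, 80], 0], [[-0.5, -0.5, 92], 0], [[-0.5, -0.5, 98], 0], [[-0.5, -0.5, 98], 0]]}}

```text
clock: 29.95
tcp_pos: [0.6628, -0.0079, 0.024]
tcp_rot: [0.998, -0.064, 0.001, 0.001]
ft_force: [0.4, 0.3, -1.5]
opening: 0.517
```

Run:
```python
from h import *
st=bot.state(); im=vision.snapshot("wrist")[:,:,::-1].copy()
print(st["opening"],st["clock"],st["tcp_pos"],st["tcp_rot"].round(3),st["ft_force"].round(1))
cv2.imwrite("pics/w27.png",im);pickle.dump(st,open("w27.pkl","wb"))
s=vision.snapshot("side")[:,:,::-1].copy();crop(s,140,120,200,150,4,"pics/s27.png")
```

```text
0.5166410486644492 29.95 [ 0.66276924 -0.00789222  0.02401683] [ 0.998 -0.064  0.001  0.001] [ 0.4  0.3 -1.5]
```

View pics/w27.png

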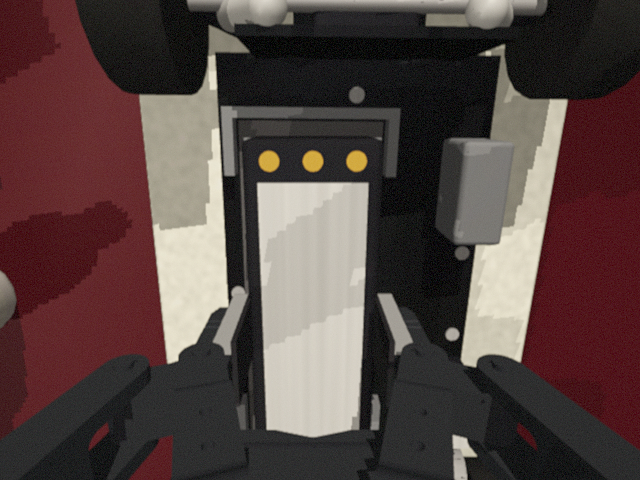

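View pics/s27.png

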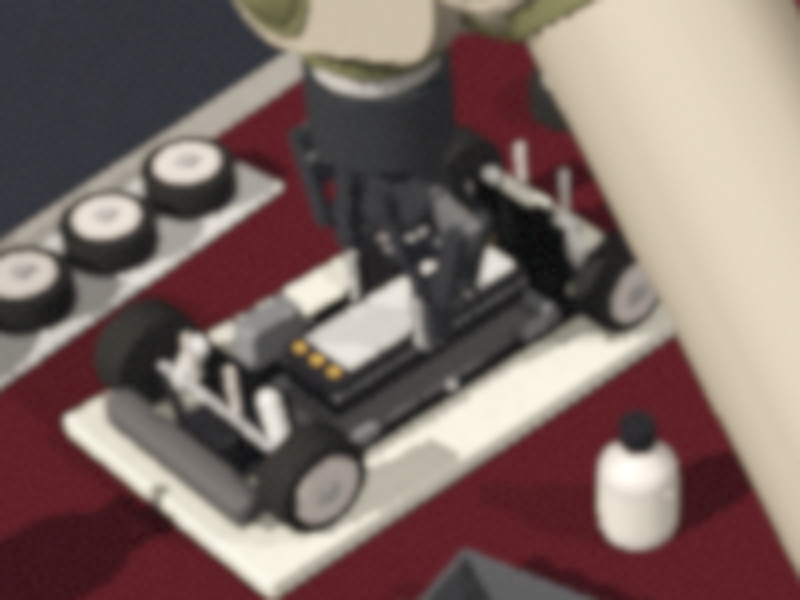

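Aligned between the stops (inner edges 237/385, pack 244–382). Setting down slowly.

Request:
{"api": "apply_moves", "payload": {"commands": [[[-0.5, 0, 4], 0], [[-0.5, 0, 7], 0], [[-0.5, 0, 9], 0], [[-0.5, 0, 11], 0], [[-0.5, 0, 11.5], 0], [[-0.5, 0, 11.5], 0]]}}

```text
clock: 30.65
tcp_pos: [0.6629, -0.0079, 0.0134]
tcp_rot: [0.998, -0.064, 0.002, 0.001]
ft_force: [-0.3, -0.4, -2.4]
opening: 0.513
```

Request:
{"api": "apply_moves", "payload": {"commands": [[[0, 0, 1], 0], [[0, 0, 1.5], 0], [[0, 0, 1.5], 0]]}}

```text
clock: 30.95
tcp_pos: [0.6628, -0.0079, 0.0118]
tcp_rot: [0.998, -0.064, 0.002, 0.001]
ft_force: [-0.1, -0.1, -2.7]
opening: 0.519
```

Request:
{"api": "apply_moves", "payload": {"commands": [[[0, 0, 1], 0], [[0, 0, 1.5], 0], [[0, 0, 1.5], 0]]}}

```text
clock: 31.25
tcp_pos: [0.663, -0.008, 0.0111]
tcp_rot: [0.998, -0.064, 0.003, 0.001]
ft_force: [-2.2, -0.4, 5.7]
opening: 0.518
```

Request:
{"api": "apply_moves", "payload": {"commands": [[[0, 0, 0.8], 0], [[0, 0, 0.8], 0]]}}

```text
clock: 31.45
tcp_pos: [0.663, -0.008, 0.011]
tcp_rot: [0.998, -0.064, 0.003, 0.001]
ft_force: [-3.6, 0.3, 6.2]
opening: 0.517
```

Request:
{"api": "apply_moves", "payload": {"commands": [[[0, 0, 0], 0], [[0, 0, 0], 0], [[0, 0, 0], 0], [[0, 0, 0], 0]], "jaw": -0.35}}

```text
clock: 31.85
tcp_pos: [0.663, -0.008, 0.0109]
tcp_rot: [0.998, -0.064, 0.003, 0.001]
ft_force: [0.4, 0.5, -0.7]
opening: 0.674
```

Request:
{"api": "apply_moves", "payload": {"commands": [[[0, 0, -12], 0], [[0, 0, -35], 0], [[0, 0, -75], 0], [[0, 0, -120], 0], [[0, 0, -165], 0], [[0, 0, -180], 0], [[0, 0, -180], 0], [[0, 0, -180], 0]]}}

```text
clock: 32.65
tcp_pos: [0.6616, -0.0074, 0.1903]
tcp_rot: [0.998, -0.064, 0.002, 0.001]
ft_force: [0.1, 0.1, -0.1]
opening: 0.677
```

Run:
```python
from h import *
st=bot.state(); im=vision.snapshot("wrist")[:,:,::-1].copy()
print(st["opening"],st["clock"],st["tcp_pos"],st["tcp_rot"].round(3))
cv2.imwrite("pics/w28.png",im);pickle.dump(st,open("w28.pkl","wb"))
rect(im,(130,130,130),(255,255,255),(280,150,70,160),.046,st,"long label")
go((.45,-.15,.36),np.deg2rad(-65))
```

```text
0.6774031730440372 32.65 [ 0.66163513 -0.00737726  0.1903287 ] [ 0.998 -0.064  0.002  0.001]
long label centre [662.6 -16.1] size [ 36.8 117.7] len dir deg 82.7 px [313. 221.]
shift [-191.   168.9 -170.8] turn 1.007 cur yaw -0.128 rows 6.7
```

View pics/w28.png

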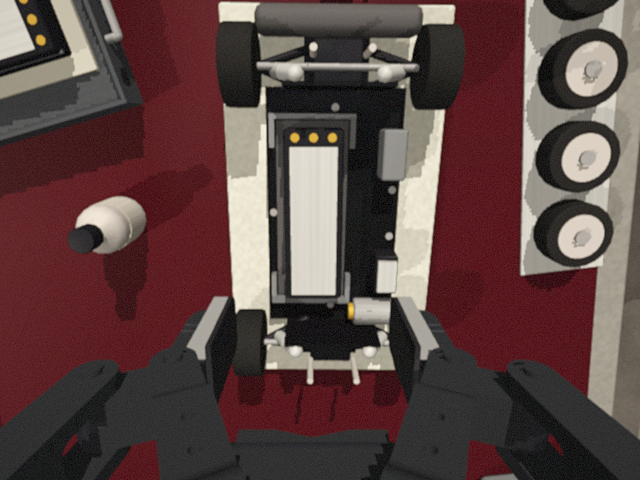

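Run:
```python
from h import *
st=pickle.load(open("w28.pkl","rb")); im=cv2.imread("pics/w28.png")
rect(im,(130,130,130),(255,255,255),(284,144,62,158),.046,st,"long label")
crop(im,255,100,110,215,2.7,"pics/w28a.png")
s=vision.snapshot("side")[:,:,::-1].copy();cv2.imwrite("pics/s28.png",s)
s=vision.snapshot("scene")[:,:,::-1].copy();cv2.imwrite("pics/sc28.png",s)
```

```text
long label centre [662.8 -15. ] size [ 36.8 119.9] len dir deg 82.7 px [313. 220.]
```

View pics/w28a.png

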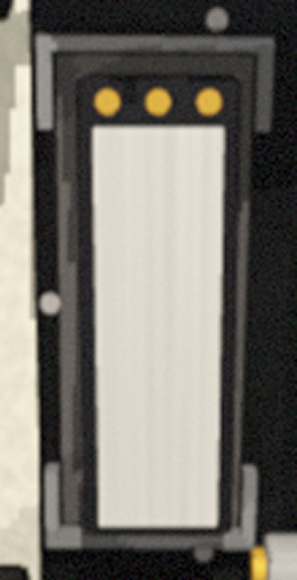

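View pics/s28.png

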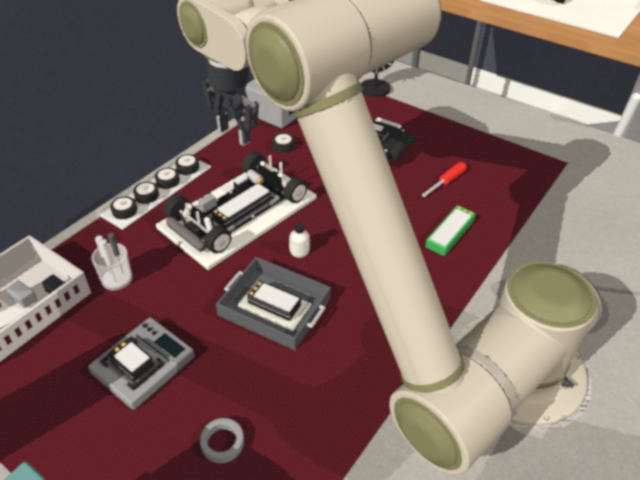

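View pics/sc28.png

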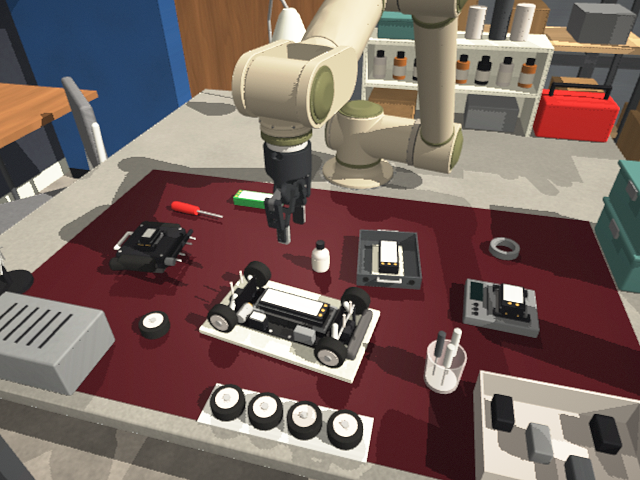

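The side and scene views show all four packs in their places, label up: tray, pad at (388,260), cradle at (512,297), bay at (152,235). The bottle stands at (320,257) and the gripper is clear of everything.

```bash
python3 -c "
from bench import bot
print(bot.finish_job())"
```

```text
the job is handed in; nothing more can be done
None
```

I took the stack apart from the top and set all four packs in their places, then handed the job in after about 33 s of the 128 s allowed. Each pack was lowered until it touched lightly, with a wrist force of at most about 14 N, then released and never dropped.

| Pack | Place | Last check, from the wrist camera |
|---|---|---|
| Smallest | Transmitter bay | Between the stops and parallel to the bay, about 3 mm off centre lengthwise (6 mm play each way) |
| Square | Tester cradle | Centred to about 1 mm, angles agree within about 1° |
| Short | Charging pad | Within about 2 mm of the middle, both at 7.9° |
| Long | Car tray | Within about 1.5 mm of centre, both at 82.7° |

The last scene and side pictures show every pack in place with its label up, the bottle standing where it was, and the gripper touching nothing.

- **Missed first grasp:** The fingers end roughly 20 mm behind the reported TCP, so the jaws first shut just above the smallest pack. The stack was not moved. I corrected for this in all later grasps and placings.
- **Tray measurements disagreed:** My rough scene and side estimates of the tray centre were 4–8 mm away from the wrist camera's. I used the wrist camera, and the final view shows the pack between the stops.
- **Flatness not measured directly:** I judged it from the contact heights, which matched the given floor heights, and from the label sizes.

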